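# Prove the tensioner release and hold the band tensioner back

### The arm

A 7-joint arm with a two-finger parallel gripper is mounted at the origin on the work surface. World frame = base frame: x ahead of the robot, y to its left, z up, the work surface at z = 0. Lengths are in mm, angles in rad, forces in N, time in s.
With the tool pointing down it reaches from about 400 to 875 mm from the base axis. Payload 6.5 kg.
Tool frame: the origin (TCP) lies on the centre line of the jaws, within the pads' length; the fingertips stand 11 mm ahead of it and the grasp point (between the pads) lies 8 mm behind it; y points along the fingers, x is the direction in which the jaws open and shut, and the axes are right-handed (so a half turn about y gives the same grasp; the last joint's range is limited). The gripper opens to 88 mm and grips with 3 to 60 N. Pads are 18 mm wide; open, the fingers measure 123 mm over their backs; the gripper's body (75 mm by 187 mm) begins 45 mm behind the grasp point.
Start: joints at [1.283, 0.536, -0.004, 1.538, 0.003, 1.067, -0.071], TCP at [142.987, -634.07, 225.516] pointing down, gripper open.
Joint ranges: [-2.7, 2.7], [-0.37, 2.16], [-1.27, 1.26], [0.24, 2.4], [-1.31, 4.45], [0.19, 1.91], [-2.76, 2.76]. Speed limits (rad/s): [2.39, 2.39, 3.14, 3.14, 3.14, 3.14, 3.14].

### API

Orientations are given as a unit quaternion [x, y, z, w].
In Python, from plant import arm gives the robot as it stands.
- The arm moves only by the tool drive_tool, never from a script. Its arguments are lists of equal length, an entry for each row: "fingers": the opening, from -1 (shut) to 1 (fully open); "travel": the shift along the tool's x, y, z in mm, a list of three; "roll": the turn about the tool's y in degrees. A call has 1 to 5 rows; each row shifts and turns the commanded pose from where the row before left it, along the tool's axes as they then stand; what a row does not reach is not made up. A row lasts 1/10 s, in which the tool goes at most 50 mm and 8.59 degrees, less where a joint would pass 70% of its speed; a pose out of reach is approached as far as the arm can. A call with a gripper value outside its range is refused whole. The fingers move at their own pace and stop on an object; "squeeze" is the grip in N (left out, the last holds). Time passes only in rows, so rows that do not move let the fingers close. It gives the time, the measured TCP pose, the force and the opening at its end, in the units of the state.
- arm.observe(): the state, without advancing time (a new reading comes with each control period).
- arm.snapshot(name): name is "scene" or "top" or "wrist"; returns a dict with "frame" (420x560x3 uint8, blue, green, red), "mtx" (3x3 intrinsics, pixels), "camera_from_world" (4x4, takes a point from world to camera coordinates); the wrist camera has in their place "T_tool_cam" (4x4, takes a point from camera to tool coordinates, whose origin is the TCP and whose axes are the tool frame's). Camera axes: x right, y up, looking along -z (the intrinsics and any distortion apply to the point x, -y, -z); pixel columns grow to the right and rows downward; lengths in mm; the calibration is good to about 2 mm. A picture is of the moment at which its call begins: read the wrist's pose just before it. There is no depth.
- arm.close_job(): hands the job in, once; it reports no verdict.
Trained networks look in the newest picture that a camera, given by its name, has taken for a name from the list of things; names that differ only in an ending like _2 or _b are one class to them, and where a whole thing is asked for, a point or a joint stands for the part that bears it (a point fixed in the world has none). Each returns a list of dicts, best first, with "score" (0 to 1); they miss things now and then, are a little off and sometimes report something else, mostly with a low value. They report only what shows in the picture. A call takes as long as a camera call.
- arm.search_frame(camera, query): "centre" ([x, y, z] in mm, in world coordinates, good to about 4 mm: the middle of the surface that is visible of it).
The state is a dict: "time": time; "q": joint angles; "qd": joint speeds; "tau": joint torques, N m; "tool_pos": TCP position; "tool_rot": TCP orientation; "force": force on the tool from outside, world axes, zero at the start; "ft_torque": the same for the moment, N m; "width": finger opening in mm.
Only numpy, scipy, OpenCV 4.12 (cv2) and the standard library are available. Lean on these libraries where they do the work, as an engineer would, in place of code of your own. Each camera call takes 0.05 s, during which the arm holds its last target.

### The job

Ready the core turntable for a new drive band: first press the trip button so that the latch lever drops, and lift the lever back up until it stays up by itself. Then, with the fingers, push the idler roller on the sprung tensioner arm back past its ratchet click, close to its back stop, and finish while still holding it there against the spring, so that your fingers and not the pawl carry it. Leave everything else on the bench where it is.

Things in the scene. Friction and masses are not known exactly. Their poses are not given: they have to be found in the camera images.
- turntable_unit: Grey core turntable drive, fixed. Unit frame: origin on the bench under the arm's pivot, z up, +x away from the robot, +y left, turned up to 0.25 rad. Base plate 12 mm thick, x -75 to 135, y -310 to 165 mm. Motor box x 76 to 132, y -80 to 10, 107 mm tall; turntable disc at (60, -235), 83 mm tall. The pawl slider behind the arm's hub engages it only while the lever is up.
- button_top (a point): Centre of the top of the trip button: round, dark, 24 mm across, on the grey trip housing at the unit's left (unit x -50 to 5, y 96 to 155 mm, top at 120 mm). Its top is 137 mm above the bench when out. Pressed straight down.
- trip_button (a joint): How far the button is pressed, m: 0 out, 0.009 fully down. A spring pushes it out: about 1.5 N to start, 5 N fully down. It lets the latch lever go at about 3 to 5 mm. It dips by itself as the lever is lifted past the catch.
- lever_knob (a point): Centre of the black cross grip at the lever's end: cylinder 22 mm across, 26 mm long, lying along the unit's y, free all round. It can be pinched from above by its two flat ends (across y) and turns in the pinch as the lever swings. 136 mm above the bench with the lever up, 62 mm with it dropped.
- latch_lever (a joint): Angle of the steel latch lever, rad: 0 up on its catch (start), 0.6 fully dropped, -0.10 upper stop. It points from its hinge to the robot (unit -x), 0.25 rad above level at 0. A spring drives it down (2 N at the grip; lifting takes up to 4 N at the catch). Lifted to -0.06 it is past the catch, and let go it then rests near 0 by itself.
- lever_hinge (a point): Point on the hinge axis of the latch lever (axis along the unit's y), 105 mm above the bench. The grip's centre is 125 mm from it.
- idler_center (a point): Centre of the idler roller at the end of the tensioner arm: upright aluminium cylinder 32 mm across (bottom 3 mm flange 38 mm), from 57 to 105 mm above the bench; this point is 83 mm up. The steel arm lies below it. Free room on its robot side (unit -x), from where it is pushed.
- idler_roller: The same idler roller as a body; origin on its axis at its underside. It spins stiffly on its pin.
- tensioner_arm (a joint): Angle of the sprung arm, rad: 0 slack (start), grows anticlockwise from above as the roller is pushed back. At 0 the arm points 0.5 rad to the robot's side of the unit's -y, at 0.5 along -y. With the lever up the pawl clicks in at about 0.40 (let go it rests on the pawl at 0.42); hard back stop 0.62. Spring: 4 N at the roller slack, 7 N near the stop. Held means more than 0.48.
- tensioner_pivot (a point): Point on the upright pivot axis of the tensioner arm, 80 mm above the bench. The roller's axis is 130 mm from it.
- dividers: Bystander, to be left alone: steel dividers, two 150 mm legs lying flat.
- end_cap: Bystander, to be left alone: black plastic core end cap, an open cup 68 mm across and 24 mm tall, lying in front of the turntable unit.
- tin: Bystander, to be left alone: round aluminium tin, 75 mm across, 32 mm tall.
- enamel_cup: Bystander, to be left alone: white chipped enamel cup, 80 mm across, 78 mm tall, handle on its +y side.
- core_offcut: Bystander, to be left alone: upright limestone core piece, 48 mm across, 45 mm tall.
- brush: Bystander, to be left alone: hand brush lying flat.
- bench_clamp: Bystander, fixed: blue bench clamp gripping an upright limestone core stub, 110 x 70 mm, 107 mm tall, well to the left.

How it is judged (in metres and radians):
On the way, in this order (a step that is already met when the one before it is completed fails the run):
1. the trip button is pressed (value of joint trip_button above 0.003 m).
2. the latch lever has dropped (value of joint latch_lever above 0.45 rad), for 0.1 s.
3. the lever is back up on its catch and the button is out (value of joint latch_lever between -0.05 and 0.08 rad and value of joint trip_button below 0.002 m), for 0.3 s.
4. the fingers have pushed the idler roller back past the click (value of joint tensioner_arm above 0.48 rad and contact force between the fingers and idler_roller above 3 N), for 0.2 s.
At the end, for the whole second after the job is handed in: The program ends with the fingers still pressing on the idler roller with more than 3 N and the tensioner arm held still beyond 0.48 rad (past the 0.40 click, clear of the pawl), while the latch lever stays up on its catch (within -0.05 to 0.08 rad) and the button is out (under 2 mm) (all of step 3 and all of step 4 and value of joint tensioner_arm below 0.66 rad and velocity of joint tensioner_arm between -0.1 and 0.1 rad/s); the arm keeps its last pose, push and grip.
It fails at once if a loose bystander is pushed more than 30 mm from its place or tipped over (distance of any of dividers, end_cap, tin, enamel_cup, core_offcut, brush from where it was at the start of the episode above 0.03 m or angle between any of dividers, end_cap, tin, enamel_cup, core_offcut, brush's own z axis and vertical above 0.5 rad).
It also fails if it takes over 64 s, if anything falls off the work surface, if the arm or the gripper's body presses on something with over 40 N, if the wrist force passes 120 N, or if a joint passes its speed limit or range.

## Working session

There is one attempt and no reset: what is moved stays moved. The work goes in short steps, Python scripts to look and compute and a tool call to move; the robot and the scene stay as the last step left them, time stands still between calls to the robot, and variables do not carry over. Pictures are saved under pics/ and viewed, and the job is handed in when it is done.

Besides the shell and the picture viewer there is one more tool, called after "Emit:" as name(argument=value, ...), one argument or row to a line, values as JSON. drive_tool: Moves the arm, as the interface text tells. Its arguments: {"type":"object","properties":{"fingers":{"type":"array"},"travel":{"type":"array"},"roll":{"type":"array"},"squeeze":{"type":"number"}},"required":["fingers","travel","roll"]}

```bash
ls; mkdir -p pics; python3 - <<'E'
from plant import arm
import cv2
s=arm.observe()
print({k:(v if not hasattr(v,'round') else v) for k,v in s.items()})
for n in("scene","top"):
    d=arm.snapshot(n); cv2.imwrite(f"pics/{n}0.png",d["frame"]); print(n,d["mtx"],d["camera_from_world"])
    for q in ("button_top","lever_knob","lever_hinge","idler_center","tensioner_pivot","turntable_unit"):
        print(n,q,arm.search_frame(n,q)[:2])
E
```

```text
pics
{'time': 0.0, 'q': array([ 1.28280396,  0.53717685, -0.00445216,  1.53885217,  0.00261571,
        1.06729133, -0.07120656]), 'qd': array([-3.59697030e-05,  5.78249359e-04,  3.50575907e-04,  7.25517832e-04,
        1.47003870e-04, -3.38022764e-04, -1.97178961e-03]), 'tau': array([-1.69254936e-04, -5.70976174e+01,  9.90502685e-01, -2.51606119e+01,
       -5.61891636e-02,  1.77151489e-02,  1.41874284e-04]), 'tool_pos': array([ 142.8330459 , -633.46651629,  224.64021614]), 'tool_rot': array([-0.55193937,  0.44207411, -0.44106716,  0.5526239 ]), 'force': array([-0.67856172, -0.2304754 , -0.15663948]), 'ft_torque': array([-0.00057647,  0.01686829,  0.0091402 ]), 'width': 88.32007418657211}
scene [[487.93067562   0.         280.62573563]
 [  0.         487.93067562 209.45975945]
 [  0.           0.           1.        ]] [[-5.34309644e-01  8.45028638e-01  2.09715338e-02  2.35731922e+02]
 [-4.41269479e-01 -3.00002903e-01  8.45741985e-01  1.34491904e+02]
 [ 7.20967719e-01  4.42634001e-01  5.33179791e-01 -1.97849561e+03]
 [ 0.00000000e+00  0.00000000e+00  0.00000000e+00  1.00000000e+00]]
[... 763 characters left out ...]
[ 9.86200211e-01 -2.25984846e-02  1.64007478e-01 -4.81786415e+02]
 [-1.64145074e-01 -4.36196370e-03  9.86426565e-01 -1.39531768e+03]
 [ 0.00000000e+00  0.00000000e+00  0.00000000e+00  1.00000000e+00]]
top button_top [{'centre': [623.7, 118.6, 138.3], 'score': 0.62}, {'centre': [621.6, -91.9, 10.7], 'score': 0.6}]
top lever_knob [{'centre': [580.9, 65.2, 128.8], 'score': 0.63}, {'centre': [286.7, -397.4, 42.9], 'score': 0.2}]
top lever_hinge [{'centre': [620.3, -91.7, 10.9], 'score': 0.82}]
top idler_center [{'centre': [533.6, -115.5, 103.9], 'score': 0.66}]
top tensioner_pivot [{'centre': [623.1, -96.8, 10.9], 'score': 0.6}]
top turntable_unit [{'centre': [620.8, -90.4, 16.7], 'score': 0.6}]
```

View pics/scene0.png

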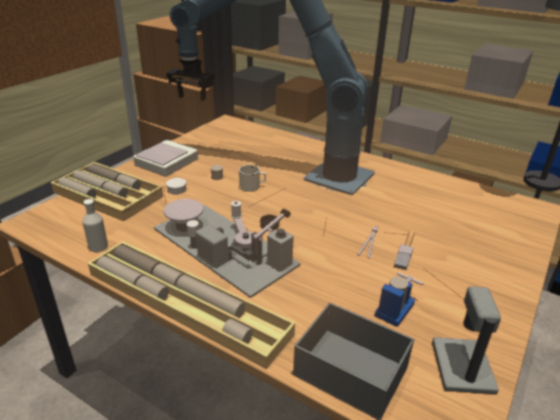

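View pics/top0.png

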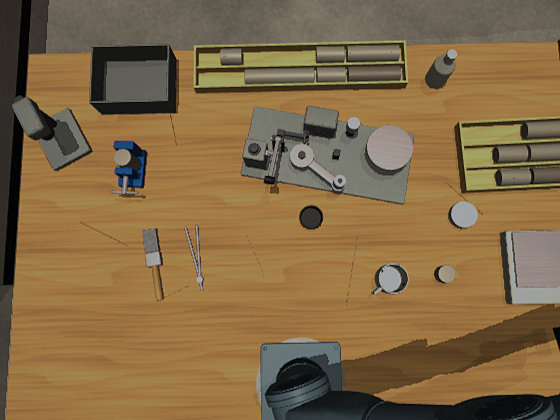

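The scene view shows the unit at the centre of the bench, around (230,240). In the top view the button is near (254,150), the lever knob near (274,188), the idler near (340,182), the pivot near (302,155) and the disc near (390,149). The end cap is at (311,217).

```bash
python3 - <<'E'
import cv2
f=cv2.imread("pics/top0.png")[95:235,230:430]; cv2.imwrite("pics/top0c.png",cv2.resize(f,None,fx=4,fy=4,interpolation=cv2.INTER_CUBIC))
f=cv2.imread("pics/scene0.png")[180:300,140:320]; cv2.imwrite("pics/scene0c.png",cv2.resize(f,None,fx=4,fy=4,interpolation=cv2.INTER_CUBIC))
E
```

```text
(no output)
```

View pics/top0c.png

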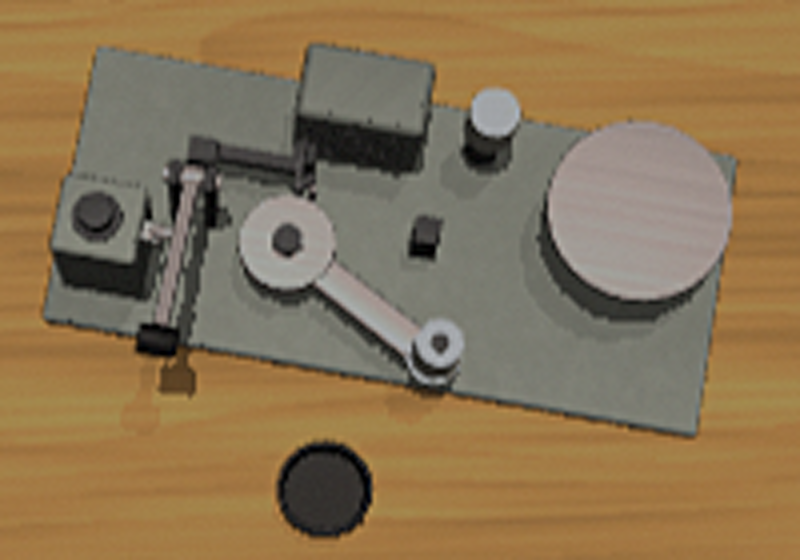

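View pics/scene0c.png

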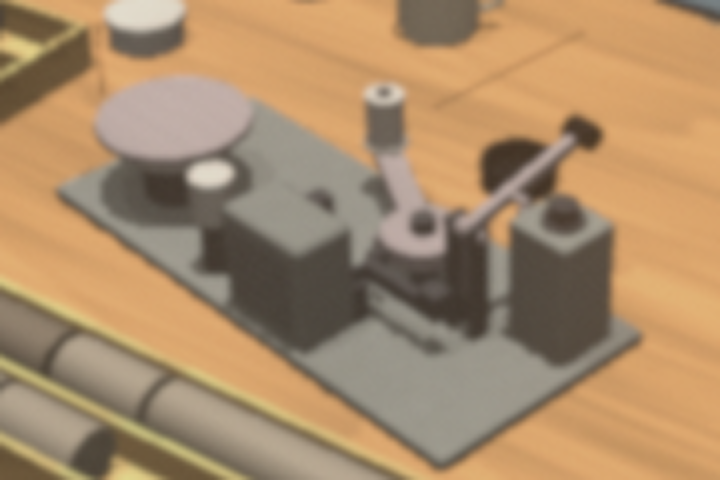

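```bash
cat > h.py <<'E'
import numpy as np
K={"top":np.array([[515.35863346,0,284.62208033],[0,515.35863346,205.08740877],[0,0,1]]),"scene":np.array([[487.93067562,0,280.62573563],[0,487.93067562,209.45975945],[0,0,1]])}
T={"scene":np.array([[-5.34309644e-01,8.45028638e-01,2.09715338e-02,2.35731922e+02],[-4.41269479e-01,-3.00002903e-01,8.45741985e-01,1.34491904e+02],[7.20967719e-01,4.42634001e-01,5.33179791e-01,-1.97849561e+03],[0,0,0,1]]),
"top":np.array([[-2.15763509e-02,-9.99735106e-01,-8.01119945e-03,4.37628436e+01],[9.86200211e-01,-2.25984846e-02,1.64007478e-01,-4.81786415e+02],[-1.64145074e-01,-4.36196370e-03,9.86426565e-01,-1.39531768e+03],[0,0,0,1]])}
def proj(c,P):
    p=T[c]@np.append(P,1); v=K[c]@np.array([p[0],-p[1],-p[2]]); return v[:2]/v[2]
def atz(c,uv,z):
    d=np.linalg.inv(K[c])@np.array([uv[0],uv[1],1]); d=np.array([d[0],-d[1],-d[2]])
    R=T[c][:3,:3];t=T[c][:3,3]; o=-R.T@t; w=R.T@d; return o+w*(z-o[2])/w[2]
off={"top":(230,95),"scene":(140,180)}
def full(c,u): return np.array([(u[0]+.5)/4-.5+off[c][0],(u[1]+.5)/4-.5+off[c][1]])
E
cat > fit.py <<'E'
from h import *
from scipy.optimize import least_squares
obs=[("top",(98,46),(135,165,12)),("top",(737,156),(135,-310,12)),("top",(695,436),(-75,-310,12)),("top",(44,322),(-75,165,12)),("top",(641,211),(60,-235,83)),
("scene",(175,118),(60,-235,83)),("scene",(440,466),(135,165,12)),("scene",(640,335),(-75,165,12)),("scene",(60,192),(135,-310,12)),
("top",(438,342),(-62.3,-114.1,105)),("scene",(384,94),(-62.3,-114.1,105)),("top",(287,239),(0,0,92))]
def W(p,u):
    c,s=np.cos(p[2]),np.sin(p[2]); return np.array([p[0]+c*u[0]-s*u[1],p[1]+s*u[0]+c*u[1],u[2]])
def res(p): return np.concatenate([proj(c,W(p,u))-full(c,q) for c,q,u in obs])
r=least_squares(res,[620,-50,-.15],loss="soft_l1",f_scale=1.); p=r.x
print("pose",p); 
for o,e in zip(obs,res(p).reshape(-1,2)): print(o[0],o[2],e.round(1))
def U(P):
    d=np.array(P[:2])-p[:2];c,s=np.cos(p[2]),np.sin(p[2]);return np.array([c*d[0]+s*d[1],-s*d[0]+c*d[1]])
for n,c,q,z in [("btn","top",(98,212),137),("btn","scene",(564,210),137),("knob","top",(157,340),136),("knob","scene",(580,134),136),("idl","top",(438,342),105),("idl","scene",(384,94),105),("cap","top",(325,490),24)]:
    w=atz(c,full(c,q),z); print(n,c,w.round(1),U(w).round(1))
E
python3 fit.py
```

```text
pose [ 6.19781357e+02 -1.63461426e+01 -2.05839480e-01]
top (135, 165, 12) [-0.4 -0.6]
top (135, -310, 12) [0.4 0.1]
top (-75, -310, 12) [0.3 0.3]
top (-75, 165, 12) [-1.  -0.9]
top (60, -235, 83) [-0.4 -0.3]
scene (60, -235, 83) [-0.1 -0.9]
scene (135, 165, 12) [ 0.6 -1.1]
scene (-75, 165, 12) [ 1.3 -1.4]
scene (135, -310, 12) [-1.4 -1.7]
top (-62.3, -114.1, 105) [0.3 0.3]
scene (-62.3, -114.1, 105) [ 0.2 -0.3]
top (0, 0, 92) [ 0.1 -2.4]
btn top [622.3 109.9 137. ] [-23.3 124.1]
btn scene [633.8 118.4 137. ] [-13.8 134.8]
knob top [535.2  72.4 136. ] [-101.    69.6]
knob scene [540.5  73.8 136. ] [-96.   72.1]
idl top [ 536.2 -114.5  105. ] [ -61.8 -113.2]
idl scene [ 537.4 -114.8  105. ] [ -60.5 -113.2]
cap top [449.4 -39.8  24. ] [-162.   -57.7]
```

```bash
cat > m.py <<'E'
from h import *
from scipy.spatial.transform import Rotation as R
from plant import arm
P=np.array([619.8,-16.3]);A=-0.206
def W(x,y): c,s=np.cos(A),np.sin(A); return P+np.array([c*x-s*y,s*x+c*y])
def U(w): d=np.array(w[:2])-P;c,s=np.cos(A),np.sin(A);return np.array([c*d[0]+s*d[1],-s*d[0]+c*d[1]])
def st(tgt=None):
    s=arm.observe(); M=R.from_quat(s["tool_rot"]).as_matrix()
    yaw=np.arctan2(M[1,0],M[0,0])
    print("t",round(s["time"],2),"tcp",s["tool_pos"].round(1),"unit",U(s["tool_pos"]).round(1),"F",s["force"].round(1),"w",round(s["width"],1)); print(M.round(3).tolist(),"jaw yaw deg",np.degrees(yaw).round(2),"want",np.degrees(A)+90)
    Fu=s["force"];c,q=np.cos(A),np.sin(A);print("Funit",round(c*Fu[0]+q*Fu[1],1),round(-q*Fu[0]+c*Fu[1],1))
    if tgt is not None:
        d=np.array(tgt)-s["tool_pos"]; print("tool shift",(M.T@d).round(1))
    return s,M
E
python3 - <<'E'
from m import *
print(W(-22.5,125),W(-101,70),W(-62.3,-114.1))
st([622.5,110.5,200])
E
```

```text
[623.34398399 110.65940366] [535.25367861  72.87914296] [ 535.47850122 -115.24435226]
t 0.7 tcp [ 143.  -634.1  225.6] unit [-340.4 -702.3] F [-0.3  1.  -0.1] w 88.0
[[0.22, -0.0, 0.975], [-0.975, -0.0, 0.22], [0.0, -1.0, -0.0]] jaw yaw deg -77.29 want 78.19706942030504
Funit -0.5 0.9
tool shift [-620.8   25.5  631.6]
```

Emit:
drive_tool(
  fingers=[-1, -1, -1, -1, -1],
  travel=[
    [-20, 0, 20],
    [-30, 0, 30],
    [-30, 0, 30],
    [-30, 0, 30],
    [-30, 0, 30],
  ],
  roll=[8, 8.5, 8, 0, 0],
)

```text
time: 1.2
tool_pos: [289.6, -502.3, 225.8]
tool_rot: [0.446, -0.549, 0.549, -0.446]
force: [0.9, -0.7, -0.7]
width: 50.3
```

```bash
python3 -c "
from m import *
st([622.5,110.5,200])"
```

```text
t 1.2 tcp [ 289.6 -502.3  225.8] unit [-223.8 -543.3] F [ 0.9 -0.7 -0.7] w 50.3
[[-0.205, 0.0, 0.979], [-0.979, -0.001, -0.205], [0.0, -1.0, 0.0]] jaw yaw deg -101.82 want 78.19706942030504
Funit 1.0 -0.5
tool shift [-668.    25.6  200.4]
```

Emit:
drive_tool(
  fingers=[-1, -1, -1, -1, -1],
  travel=[
    [-45, 0, 14],
    [-45, 0, 14],
    [-45, 0, 14],
    [-45, 0, 14],
    [-45, 0, 14],
  ],
  roll=[0, 0, 0, 0, 0],
)

```text
time: 1.7
tool_pos: [403.7, -295.8, 225.9]
tool_rot: [0.446, -0.548, 0.549, -0.446]
force: [0.6, -1.5, -0.0]
width: 10.2
```

Emit:
drive_tool(
  fingers=[-1, -1, -1, -1, -1],
  travel=[
    [-45, 0, 14],
    [-45, 0, 14],
    [-45, 0, 14],
    [-45, 0, 14],
    [-45, 0, 14],
  ],
  roll=[0, 0, 0, 0, 0],
)

```text
time: 2.2
tool_pos: [518.2, -89.8, 225.8]
tool_rot: [0.446, -0.549, 0.549, -0.446]
force: [0.1, -0.4, -0.1]
width: 0.7
```

```bash
python3 -c "
from m import *
st([622.5,110.5,200])"
```

```text
t 2.2 tcp [518.2 -89.8 225.8] unit [-84.4 -92.7] F [ 0.1 -0.4 -0.1] w 0.7
[[-0.205, 0.001, 0.979], [-0.979, -0.0, -0.205], [0.0, -1.0, 0.001]] jaw yaw deg -101.8 want 78.19706942030504
Funit 0.2 -0.4
tool shift [-217.4   25.9   61.1]
```

Emit:
drive_tool(
  fingers=[-1, -1, -1, -1, -1],
  travel=[
    [-45, 0, 5],
    [-45, 0, 5],
    [-40, 0, 5],
    [-40, 0, 5],
    [0, 0, 0],
  ],
  roll=[0, 0, 0, 0, 0],
)

```text
time: 2.7
tool_pos: [572.5, 78.3, 225.8]
tool_rot: [-0.447, 0.548, -0.546, 0.45]
force: [-0.4, -0.3, 0.5]
width: 0.7
```

```bash
cat > w.py <<'E'
from m import *
import cv2,sys
s,M=st([622.5,110.5,200])
d=arm.snapshot("wrist"); cv2.imwrite("pics/%s.png"%sys.argv[1],cv2.resize(d["frame"],None,fx=1.4,fy=1.4))
T=d["T_tool_cam"];print(T.round(3).tolist(),d["mtx"].round(1).tolist())
np.savez("pics/%s.npz"%sys.argv[1],T=T,K=d["mtx"],M=M,p=s["tool_pos"],f=d["frame"])
for q in ("button_top","lever_knob","idler_center"): print(q,arm.search_frame("wrist",q)[:2])
E
python3 w.py w1
```

```text
t 2.7 tcp [572.5  78.3 225.8] unit [-65.6  82.9] F [-0.4 -0.3  0.5] w 0.7
[[-0.196, 0.001, 0.981], [-0.981, 0.004, -0.196], [-0.004, -1.0, 0.0]] jaw yaw deg -101.29 want 78.19706942030504
Funit -0.3 -0.3
tool shift [-41.3  26.   42.7]
[[1.0, -0.0, -0.001, -0.148], [-0.001, 0.263, -0.965, -159.372], [0.001, 0.965, 0.263, 66.977], [0.0, 0.0, 0.0, 1.0]] [[295.3, 0.0, 279.0], [0.0, 295.3, 212.6], [0.0, 0.0, 1.0]]
button_top [{'centre': [632.0, 112.0, 138.8], 'score': 0.93}]
lever_knob [{'centre': [600.5, 60.1, 124.4], 'score': 0.71}]
idler_center [{'centre': [540.5, -111.8, 100.3], 'score': 0.92}]
```

View pics/w1.png

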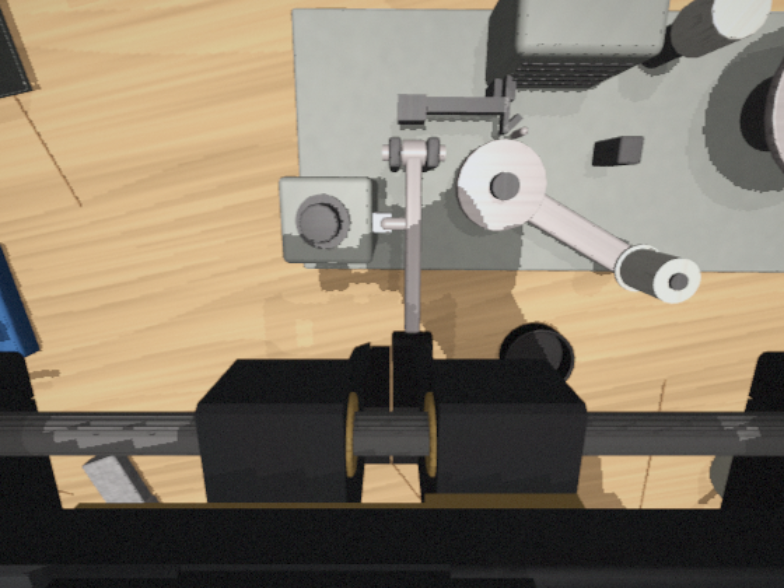

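The wrist view shows the button top at about (320,222), the lever running from its hinge at (413,153) down to the knob at about (412,345), and the idler top at (678,281), all in the enlarged picture. The closed fingertips are at about (390,355).

```bash
cat > wp.py <<'E'
from m import *
def wat(name,uv,z):
    d=np.load("pics/%s.npz"%name); uv=np.array(uv)/1.4
    r=np.linalg.inv(d["K"])@np.array([uv[0],uv[1],1]); r=np.array([r[0],-r[1],-r[2]])
    T=d["T"]; o=d["M"]@T[:3,3]+d["p"]; w=d["M"]@(T[:3,:3]@r)
    X=o+w*(z-o[2])/w[2]; return X.round(1),U(X).round(1)
E
python3 -c "
from wp import *
print(wat('w1',(319,222),137),wat('w1',(412,345),140),wat('w1',(678,281),105),wat('w1',(413,153),110),wat('w1',(412,300),128),wat('w1',(507,185),95))"
```

```text
(array([625.9, 111.2, 137. ]), array([-20.1, 126.1])) (array([539.7,  71.2, 140. ]), array([-96.3,  69.3])) (array([ 536.6, -117.3,  105. ]), array([ -60.8, -115.9])) (array([654.7,  47.9, 110. ]), array([21., 70.])) (array([565.4,  65.9, 128. ]), array([-70. ,  69.3])) (array([623. , -11.7,  95. ]), array([2.2, 5.2]))
```

Emit:
drive_tool(
  fingers=[-1, -1, -1, -1, -1],
  travel=[
    [-21, 0, 22],
    [-21.5, 0, 22],
    [0, 30, 0],
    [0, 30, 0],
    [0, 0, 0],
  ],
  roll=[0, 0, 0, 0, 0],
)

```text
time: 3.4
tool_pos: [620.6, 100.7, 161.6]
tool_rot: [-0.448, 0.55, -0.548, 0.443]
force: [-1.0, 0.4, -0.3]
width: 0.5
```

```bash
python3 -c "
from m import *
st([624.5,111,148])"
```

```text
t 3.4 tcp [620.6 100.7 161.6] unit [-23.2 114.7] F [-1.   0.4 -0.3] w 0.5
[[-0.207, -0.008, 0.978], [-0.978, -0.003, -0.207], [0.004, -1.0, -0.007]] jaw yaw deg -101.92 want 78.19706942030504
Funit -1.1 0.2
tool shift [-10.9  13.5   1.8]
```

Emit:
drive_tool(
  fingers=[-1, -1],
  travel=[
    [-10, 0, 2],
    [0, 0, 0],
  ],
  roll=[0, 0],
)

```text
time: 3.6
tool_pos: [629.0, 114.4, 167.6]
tool_rot: [0.445, -0.548, 0.549, -0.447]
force: [-0.2, -0.3, 0.9]
width: 0.8
```

```bash
python3 -c "
from m import *
st([624.5,111,148])"
```

```text
t 3.6 tcp [629.  114.4 167.6] unit [-17.7 129.9] F [-0.2 -0.3  0.9] w 0.8
[[-0.204, 0.003, 0.979], [-0.979, 0.002, -0.204], [-0.002, -1.0, 0.003]] jaw yaw deg -101.76 want 78.19706942030504
Funit -0.1 -0.3
tool shift [ 4.3 19.6 -3.8]
```

Emit:
drive_tool(
  fingers=[-1, -1, -1],
  travel=[
    [3, 6, -3],
    [0, 6, 0],
    [0, 0, 0],
  ],
  roll=[0, 0, 0],
)

```text
time: 3.9
tool_pos: [623.3, 109.9, 152.9]
tool_rot: [-0.446, 0.549, -0.549, 0.445]
force: [-0.8, 0.3, -0.6]
width: -0.1
```

```bash
python3 -c "
from m import *
st([624.5,111,148])"
```

```text
t 3.9 tcp [623.3 109.9 152.9] unit [-22.4 124.2] F [-0.8  0.3 -0.6] w -0.1
[[-0.205, -0.001, 0.979], [-0.979, -0.001, -0.205], [0.001, -1.0, -0.001]] jaw yaw deg -101.81 want 78.19706942030504
Funit -0.9 0.1
tool shift [-1.3  4.9  1. ]
```

Emit:
drive_tool(
  fingers=[-1, -1, -1, -1, -1],
  travel=[
    [0, 4, 0],
    [0, 4, 0],
    [0, 4, 0],
    [0, 0, 0],
    [0, 0, 0],
  ],
  roll=[0, 0, 0, 0, 0],
)

```text
time: 4.4
tool_pos: [623.9, 110.5, 141.4]
tool_rot: [-0.446, 0.549, -0.549, 0.446]
force: [0.5, 0.3, 0.1]
width: 0.5
```

```bash
python3 w.py w2; python3 - <<'E'
from plant import arm
import cv2
d=arm.snapshot("scene");cv2.imwrite("pics/s2.png",cv2.resize(d["frame"][180:300,140:320],None,fx=4,fy=4,interpolation=cv2.INTER_CUBIC))
E
```

```text
t 4.4 tcp [623.9 110.5 141.4] unit [-21.9 125. ] F [0.5 0.3 0.1] w 0.5
[[-0.204, -0.0, 0.979], [-0.979, -0.0, -0.204], [0.0, -1.0, -0.0]] jaw yaw deg -101.79 want 78.19706942030504
Funit 0.4 0.4
tool shift [  0.3 -58.6  -1.4]
[[1.0, -0.0, -0.001, -0.143], [-0.001, 0.263, -0.965, -159.372], [0.001, 0.965, 0.263, 66.976], [0.0, 0.0, 0.0, 1.0]] [[295.3, 0.0, 279.0], [0.0, 295.3, 212.6], [0.0, 0.0, 1.0]]
button_top [{'centre': [640.7, 109.6, 137.4], 'score': 0.79}]
lever_knob [{'centre': [627.8, 57.2, 119.1], 'score': 0.92}, {'centre': [431.9, -37.8, 13.6], 'score': 0.38}]
idler_center [{'centre': [550.0, -106.8, 60.4], 'score': 0.69}]
```

View pics/w2.png

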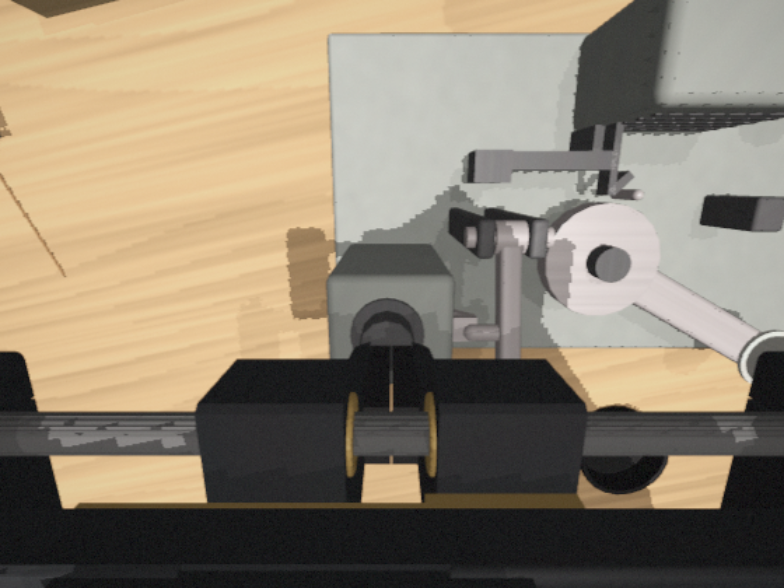

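View pics/s2.png

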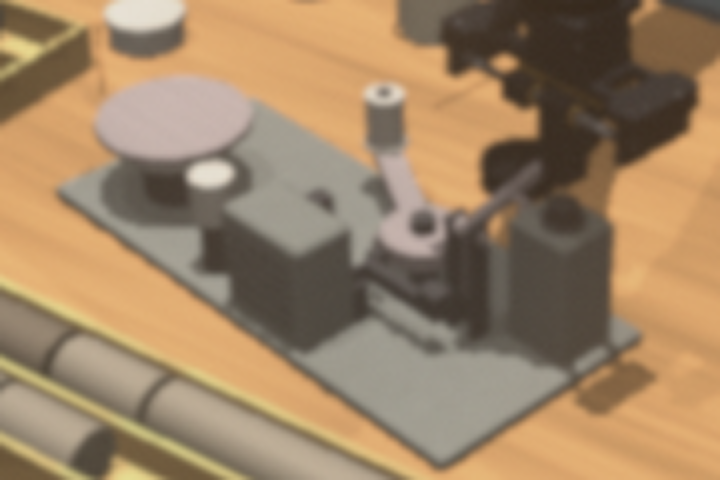

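The wrist view has the button at about (386,325), still standing out past the fingertips at (390,350). The lever is still up, and the force reads about 0. So the fingers seem to be on the robot side of the button rather than on it. I'll check by projection.

```bash
python3 - <<'E'
from wp import *
d=np.load("pics/w2.npz");T=d["T"]
def pw(X):
    t=d["M"].T@(np.array(X)-d["p"]); c=np.linalg.inv(T)@np.append(t,1); v=d["K"]@np.array([c[0],-c[1],-c[2]]); return (v[:2]/v[2]*1.4).round(0)
tip=d["p"]+d["M"]@np.array([0,11,0])
for dz in(-9,0,9): print("tip z off",dz,pw(d["p"]+d["M"]@np.array([0,11,dz])))
for z in(120,130,137): print(z,"button",pw([624.5,111,z]), (proj("scene",[624.5,111,z])-np.array([140,180]))*4)
print((proj("scene",tip)-np.array([140,180]))*4)
print(wat('w2',(386,326),137),wat('w2',(386,326),130),wat('w2',(386,326),128))
import cv2
f=d["f"];cv2.imwrite("pics/w2c.png",cv2.resize(f[150:290,200:360],None,fx=5,fy=5,interpolation=cv2.INTER_CUBIC))
E
```

```text
tip z off -9 [390. 362.]
tip z off 0 [390. 343.]
tip z off 9 [390. 323.]
120 button [389. 334.] [560.25531705 218.37013137]
130 button [389. 341.] [560.53714479 207.04195412]
137 button [389. 347.] [560.73569594 199.06111217]
[560.42021143 206.02028976]
(array([634.2, 110.3, 137. ]), array([-11.8, 126.9])) (array([631.8, 110.9, 130. ]), array([-14.3, 126.9])) (array([631.1, 111. , 128. ]), array([-14.9, 127. ]))
```

View pics/w2c.png

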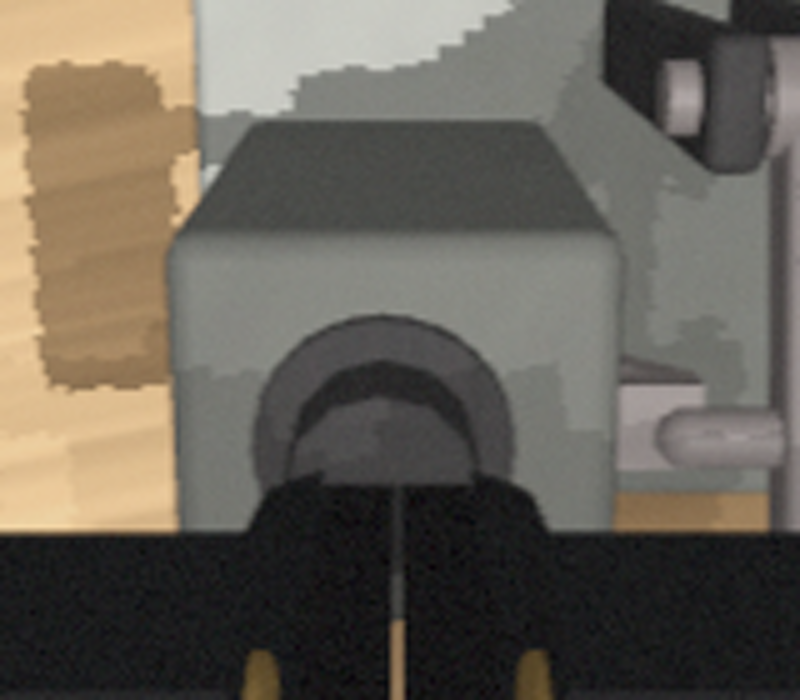

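The force shows no contact yet, so I'll go down in small steps and watch it.

Emit:
drive_tool(
  fingers=[-1, -1, -1],
  travel=[
    [0, 2, 0],
    [0, 0, 0],
    [0, 0, 0],
  ],
  roll=[0, 0, 0],
)

```text
time: 4.95
tool_pos: [623.8, 110.5, 139.4]
tool_rot: [-0.446, 0.549, -0.549, 0.446]
force: [-0.9, 0.6, -0.8]
width: 0.1
```

```bash
python3 -c "
from m import *
s,M=st([624.5,111,148]);print(s['ft_torque'],s['tau'].round(2),s['q'].round(3))
for i in range(3): print(arm.observe()['force'].round(2))"
```

```text
t 4.95 tcp [623.8 110.5 139.4] unit [-22. 125.] F [-0.9  0.6 -0.8] w 0.1
[[-0.204, -0.0, 0.979], [-0.979, -0.0, -0.204], [0.0, -1.0, -0.0]] jaw yaw deg -101.79 want 78.19706942030504
Funit -1.0 0.4
tool shift [-0.6 -8.6  0.6]
[0.03842957 0.00287589 0.00984299] [-0.000e+00 -5.815e+01 -2.220e+00 -2.231e+01  3.000e-02 -7.000e-02
 -0.000e+00] [-0.1    0.616 -0.209  1.642  0.154  0.9   -2.144]
[-0.86  0.56 -0.78]
[-0.86  0.56 -0.78]
[-0.86  0.56 -0.78]
```

Emit:
drive_tool(
  fingers=[-1, -1, -1],
  travel=[
    [0, 2, 0],
    [0, 0, 0],
    [0, 0, 0],
  ],
  roll=[0, 0, 0],
)

```text
time: 5.25
tool_pos: [623.9, 110.5, 137.4]
tool_rot: [-0.446, 0.549, -0.549, 0.446]
force: [-0.7, 0.5, 0.1]
width: 0.5
```

```bash
python3 w.py w3; python3 - <<'E'
from plant import arm
import cv2
import numpy as np
f=np.load("pics/w3.npz")["f"];a=cv2.resize(f[150:290,200:360],None,fx=5,fy=5,interpolation=cv2.INTER_CUBIC)
cv2.imwrite("pics/w3c.png",a)
d=arm.snapshot("scene");cv2.imwrite("pics/s3.png",cv2.resize(d["frame"][200:280,230:330],None,fx=7,fy=7,interpolation=cv2.INTER_CUBIC))
E
```

```text
t 5.25 tcp [623.9 110.5 137.4] unit [-21.9 124.9] F [-0.7  0.5  0.1] w 0.5
[[-0.204, -0.0, 0.979], [-0.979, -0.0, -0.204], [0.0, -1.0, -0.0]] jaw yaw deg -101.79 want 78.19706942030504
Funit -0.8 0.3
tool shift [  0.3 -62.6  -1.4]
[[1.0, -0.0, -0.001, -0.143], [-0.001, 0.263, -0.965, -159.372], [0.001, 0.965, 0.263, 66.976], [0.0, 0.0, 0.0, 1.0]] [[295.3, 0.0, 279.0], [0.0, 295.3, 212.6], [0.0, 0.0, 1.0]]
button_top [{'centre': [639.8, 111.1, 135.0], 'score': 0.82}, {'centre': [608.0, -29.5, 58.3], 'score': 0.42}]
lever_knob [{'centre': [632.3, 55.7, 118.7], 'score': 0.58}]
idler_center []
```

View pics/w3c.png

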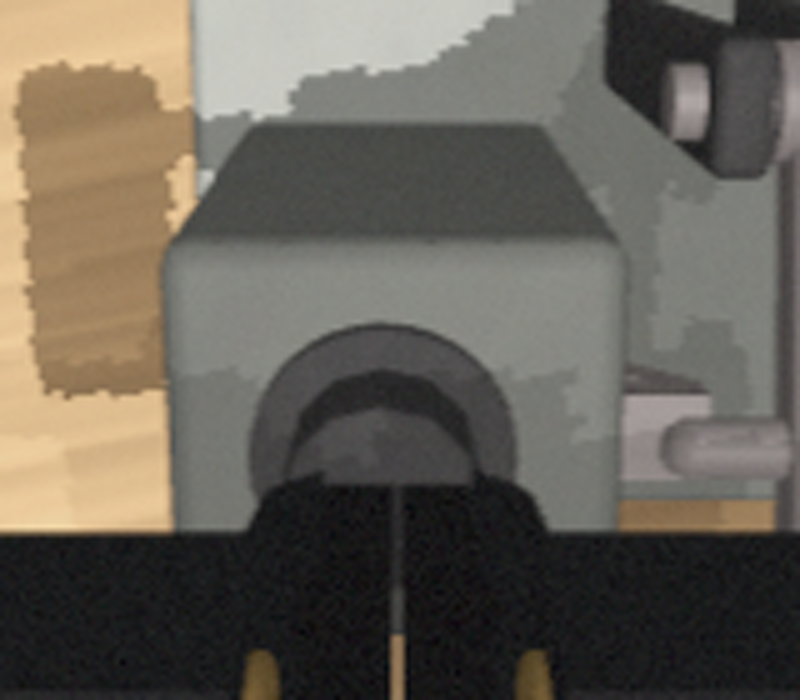

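View pics/s3.png

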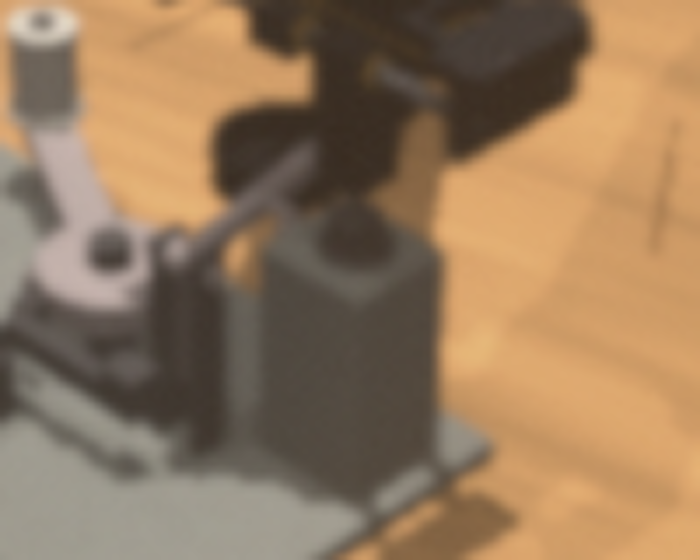

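```bash
python3 - <<'E'
from wp import *
import cv2
d=arm.snapshot("scene");f=d["frame"];d2=arm.snapshot("top");s=arm.observe();M=R.from_quat(s["tool_rot"]).as_matrix()
k=10
for c,fr,n in(("scene",f,"s3o"),("top",d2["frame"],"t3o")):
    pts=[(y,proj(c,s["tool_pos"]+M@np.array([0,y,0]))) for y in (11,0,-10,-20,-40)]
    x0,y0=(pts[0][1]-np.array([35,30])).astype(int)
    a=cv2.resize(fr[y0:y0+56,x0:x0+72],None,fx=k,fy=k,interpolation=cv2.INTER_CUBIC)
    for y,p in pts:
        q=tuple(((p-[x0,y0]+.5)*k).astype(int).tolist()); cv2.circle(a,q,4,(0,0,255),-1); cv2.putText(a,str(y),(q[0]+8,q[1]),0,.5,(0,255,255),1); print(n,y,q)
    cv2.imwrite(f"pics/{n}.png",a)
E
```

```text
s3o 11 (355, 311)
s3o 0 (356, 279)
s3o -10 (357, 251)
s3o -20 (357, 222)
s3o -40 (359, 163)
t3o 11 (356, 306)
t3o 0 (353, 294)
t3o -10 (351, 284)
t3o -20 (348, 273)
t3o -40 (343, 251)
```

View pics/s3o.png

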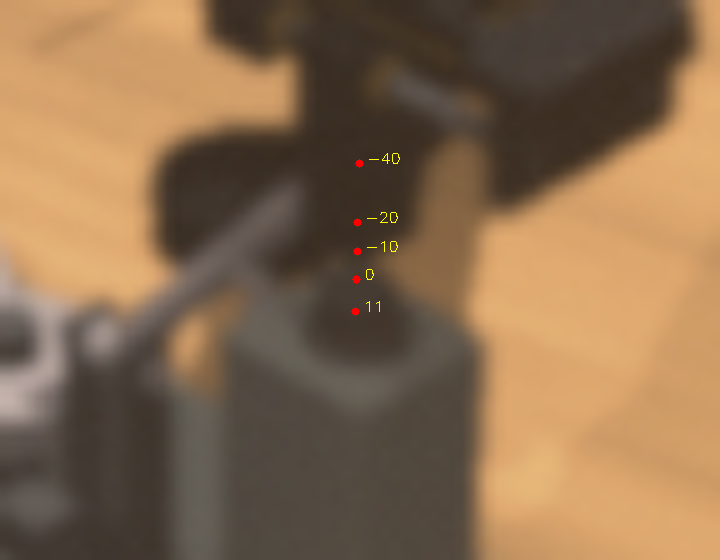

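View pics/t3o.png

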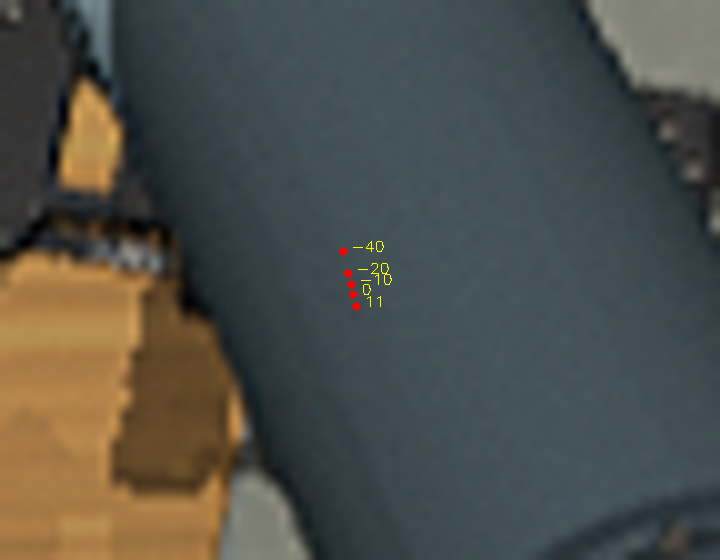

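Both cameras put the real fingertips about 20 mm higher than the nominal 11 mm ahead of the TCP. In the scene overlay the finger ends near the −8 mark. I'll keep descending slowly until the force responds.

Emit:
drive_tool(
  fingers=[-1, -1, -1, -1],
  travel=[
    [0, 3, 0],
    [0, 2, 0],
    [0, 0, 0],
    [0, 0, 0],
  ],
  roll=[0, 0, 0, 0],
)

```text
time: 6.0
tool_pos: [623.9, 110.5, 132.3]
tool_rot: [-0.446, 0.549, -0.549, 0.446]
force: [-0.7, -0.0, 0.8]
width: 0.1
```

Emit:
drive_tool(
  fingers=[-1, -1, -1],
  travel=[
    [0, 2, 0],
    [0, 0, 0],
    [0, 0, 0],
  ],
  roll=[0, 0, 0],
)

```text
time: 6.3
tool_pos: [623.9, 110.5, 130.4]
tool_rot: [-0.446, 0.549, -0.549, 0.446]
force: [-0.2, -0.5, -0.0]
width: 0.5
```

Emit:
drive_tool(
  fingers=[-1, -1, -1],
  travel=[
    [0, 2, 0],
    [0, 0, 0],
    [0, 0, 0],
  ],
  roll=[0, 0, 0],
)

```text
time: 6.6
tool_pos: [623.9, 110.5, 128.4]
tool_rot: [-0.446, 0.549, -0.549, 0.446]
force: [0.1, -0.1, -1.2]
width: 0.7
```

Emit:
drive_tool(
  fingers=[-1, -1, -1],
  travel=[
    [0, 2, 0],
    [0, 0, 0],
    [0, 0, 0],
  ],
  roll=[0, 0, 0],
)

```text
time: 6.9
tool_pos: [623.9, 110.5, 126.4]
tool_rot: [-0.446, 0.549, -0.549, 0.446]
force: [-0.0, -0.2, 0.3]
width: 0.1
```

```bash
python3 w.py w4; python3 - <<'E'
import cv2
import numpy as np
f=np.load("pics/w4.npz")["f"];a=cv2.resize(f[150:290,200:360],None,fx=5,fy=5,interpolation=cv2.INTER_CUBIC)
cv2.imwrite("pics/w4c.png",a)
from plant import arm
d=arm.snapshot("scene");cv2.imwrite("pics/s4.png",cv2.resize(d["frame"][202:258,245:317],None,fx=10,fy=10,interpolation=cv2.INTER_CUBIC))
E
```

```text
t 6.9 tcp [623.9 110.5 126.4] unit [-21.9 125. ] F [-0.  -0.2  0.3] w 0.1
[[-0.204, -0.0, 0.979], [-0.979, 0.0, -0.204], [0.0, -1.0, -0.0]] jaw yaw deg -101.79 want 78.19706942030504
Funit 0.0 -0.2
tool shift [  0.3 -73.6  -1.4]
[[1.0, -0.0, -0.001, -0.143], [-0.001, 0.263, -0.965, -159.372], [0.001, 0.965, 0.263, 66.976], [0.0, 0.0, 0.0, 1.0]] [[295.3, 0.0, 279.0], [0.0, 295.3, 212.6], [0.0, 0.0, 1.0]]
button_top [{'centre': [641.7, 110.5, 136.1], 'score': 0.59}, {'centre': [613.6, -27.1, 57.8], 'score': 0.22}]
lever_knob [{'centre': [631.8, 55.0, 116.2], 'score': 0.89}, {'centre': [669.7, -1.0, 12.0], 'score': 0.26}]
idler_center []
```

View pics/w4c.png

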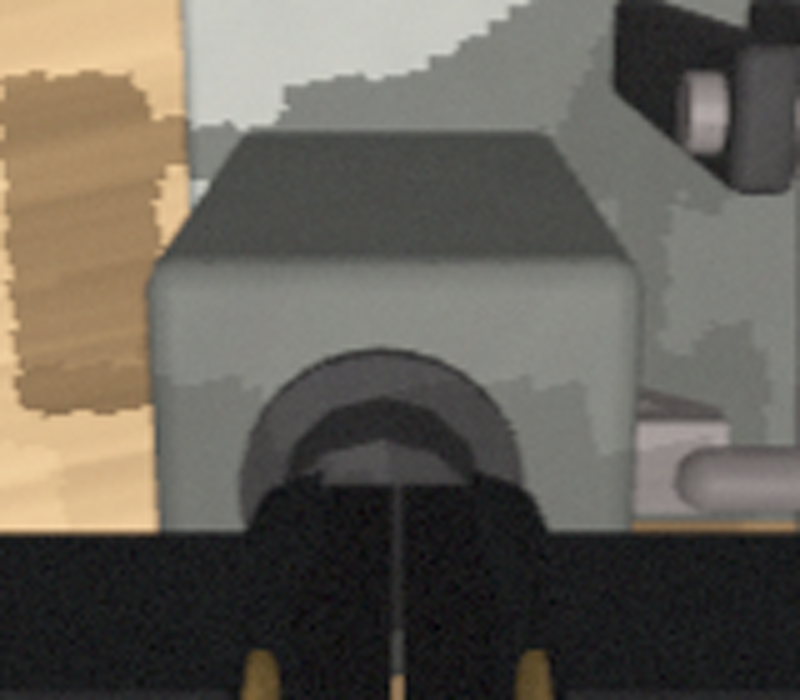

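View pics/s4.png

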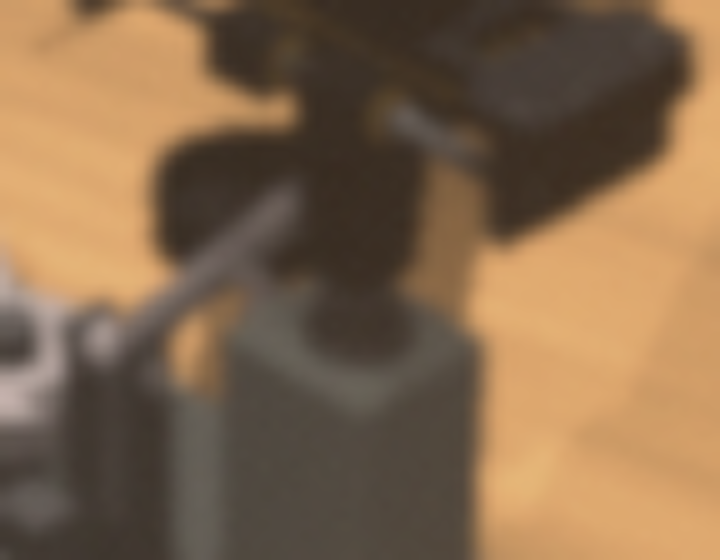

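The fingers now overlap the button top in the scene view, with the button at about (357,320) and the finger end near row 285. There is still no force, so I keep going down.

Emit:
drive_tool(
  fingers=[-1, -1, -1],
  travel=[
    [0, 2, 0],
    [0, 0, 0],
    [0, 0, 0],
  ],
  roll=[0, 0, 0],
)

```text
time: 7.45
tool_pos: [623.9, 110.5, 124.4]
tool_rot: [-0.446, 0.549, -0.549, 0.446]
force: [-0.0, -0.3, -0.3]
width: 0.5
```

Emit:
drive_tool(
  fingers=[-1, -1, -1],
  travel=[
    [0, 2, 0],
    [0, 0, 0],
    [0, 0, 0],
  ],
  roll=[0, 0, 0],
)

```text
time: 7.75
tool_pos: [623.9, 110.5, 122.3]
tool_rot: [-0.446, 0.549, -0.549, 0.446]
force: [0.5, 0.4, -0.1]
width: 0.2
```

Emit:
drive_tool(
  fingers=[-1, -1, -1],
  travel=[
    [0, 2, 0],
    [0, 0, 0],
    [0, 0, 0],
  ],
  roll=[0, 0, 0],
)

```text
time: 8.05
tool_pos: [623.9, 110.5, 120.3]
tool_rot: [-0.446, 0.549, -0.549, 0.446]
force: [0.5, -0.1, -0.6]
width: 0.4
```

Emit:
drive_tool(
  fingers=[-1, -1, -1],
  travel=[
    [0, 2, 0],
    [0, 0, 0],
    [0, 0, 0],
  ],
  roll=[0, 0, 0],
)

```text
time: 8.35
tool_pos: [624.1, 110.5, 118.8]
tool_rot: [0.446, -0.549, 0.549, -0.446]
force: [-0.9, -0.9, 3.4]
width: 0.7
```

Emit:
drive_tool(
  fingers=[-1, -1, -1],
  travel=[
    [0, 2, 0],
    [0, 0, 0],
    [0, 0, 0],
  ],
  roll=[0, 0, 0],
)

```text
time: 8.65
tool_pos: [624.1, 110.6, 116.6]
tool_rot: [0.446, -0.549, 0.549, -0.446]
force: [-1.2, 0.6, 3.6]
width: 0.3
```

```bash
python3 w.py w5; python3 - <<'E'
import cv2
import numpy as np
f=np.load("pics/w5.npz")["f"];a=cv2.resize(f[150:290,200:360],None,fx=5,fy=5,interpolation=cv2.INTER_CUBIC)
cv2.imwrite("pics/w5c.png",a)
from plant import arm
d=arm.snapshot("scene");cv2.imwrite("pics/s5.png",cv2.resize(d["frame"][202:258,245:317],None,fx=10,fy=10,interpolation=cv2.INTER_CUBIC))
E
```

```text
t 8.65 tcp [624.1 110.6 116.6] unit [-21.8 125.1] F [-1.2  0.6  3.6] w 0.3
[[-0.204, 0.0, 0.979], [-0.979, 0.0, -0.204], [-0.0, -1.0, 0.0]] jaw yaw deg -101.79 want 78.19706942030504
Funit -1.3 0.3
tool shift [  0.4 -83.4  -1.5]
[[1.0, -0.0, -0.001, -0.143], [-0.001, 0.263, -0.965, -159.372], [0.001, 0.965, 0.263, 66.976], [0.0, 0.0, 0.0, 1.0]] [[295.3, 0.0, 279.0], [0.0, 295.3, 212.6], [0.0, 0.0, 1.0]]
button_top [{'centre': [640.2, 105.8, 131.3], 'score': 0.62}]
lever_knob [{'centre': [641.7, 53.5, 98.1], 'score': 0.66}]
idler_center []
```

View pics/w5c.png

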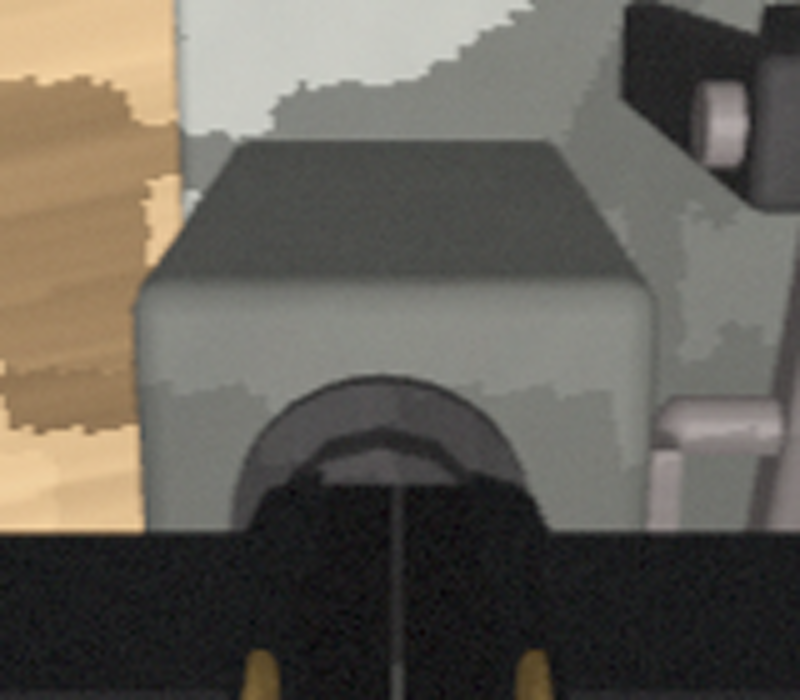

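View pics/s5.png

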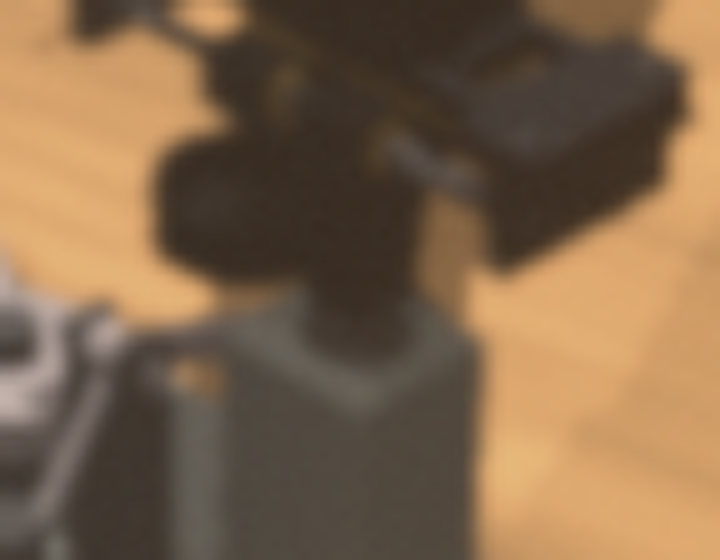

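Pressing worked. The lever has dropped: in the wrist view it slopes down past the housing, and in the scene view its near end is lower. The force is about 3.6 N. So the fingertips really sit about 15 mm *behind* the TCP. I'll work out where the gripper's body starts, then retreat.

```bash
python3 - <<'E'
from wp import *
d=np.load("pics/w4.npz");p=d["p"];M=d["M"];T=d["T"]
def pw(t):
    c=np.linalg.inv(T)@np.append(t,1); v=d["K"]@np.array([c[0],-c[1],-c[2]]); return (v[:2]/v[2]).round(0)
for y in(-33,-43,-53,-63,-73):
    print(y,[((proj("scene",p+M@np.array([x,y,z]))-[245,202]+.5)*10).round(0).tolist() for x in(-93,93) for z in(-37,37)], "wrist",[pw([x,y,37]).tolist() for x in(-93,93)])
for y in (11,0,-10,-15,-20): print(y,[pw([x,y,9]).tolist() for x in(-17.5,-9,9,17.5)])
E
python3 -c "
import cv2
f=cv2.imread('pics/w4.png')"
```

```text
-33 [[689.0, 298.0], [510.0, 408.0], [222.0, 46.0], [42.0, 138.0]] wrist [[67.0, 203.0], [490.0, 203.0]]
-43 [[691.0, 269.0], [511.0, 377.0], [223.0, 17.0], [41.0, 110.0]] wrist [[50.0, 208.0], [507.0, 209.0]]
-53 [[693.0, 239.0], [513.0, 347.0], [223.0, -11.0], [41.0, 81.0]] wrist [[30.0, 215.0], [527.0, 215.0]]
-63 [[695.0, 209.0], [514.0, 316.0], [223.0, -40.0], [40.0, 51.0]] wrist [[7.0, 223.0], [551.0, 223.0]]
-73 [[697.0, 179.0], [516.0, 286.0], [223.0, -69.0], [40.0, 22.0]] wrist [[-22.0, 233.0], [580.0, 233.0]]
11 [[250.0, 231.0], [264.0, 231.0], [294.0, 231.0], [308.0, 231.0]]
0 [[248.0, 237.0], [263.0, 237.0], [295.0, 237.0], [309.0, 237.0]]
-10 [[246.0, 244.0], [262.0, 244.0], [296.0, 244.0], [311.0, 244.0]]
-15 [[245.0, 247.0], [262.0, 247.0], [296.0, 247.0], [312.0, 247.0]]
-20 [[244.0, 251.0], [261.0, 251.0], [297.0, 251.0], [313.0, 251.0]]
```

View pics/w4.png

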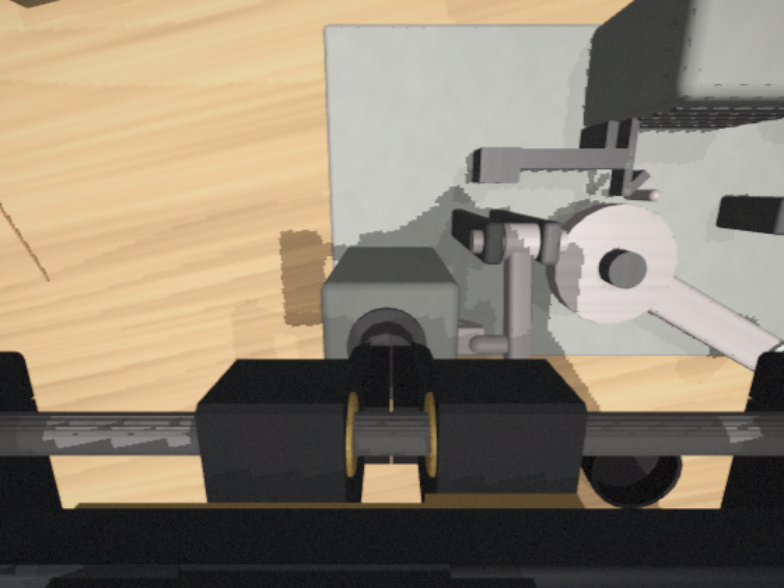

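Emit:
drive_tool(
  fingers=[-1, -1, -1, 0.3, 0.3],
  travel=[
    [0, -30, 0],
    [0, -30, 0],
    [18, 0, -26],
    [18, 0, -26],
    [19, 0, -26],
  ],
  roll=[0, 0, 0, 0, 0],
)

```text
time: 9.4
tool_pos: [535.1, 72.3, 176.1]
tool_rot: [-0.446, 0.549, -0.549, 0.446]
force: [0.6, 0.3, -0.6]
width: 14.5
```

Emit:
drive_tool(
  fingers=[0.3, 0.3, 0.3],
  travel=[
    [0, 0, 0],
    [0, 0, 0],
    [0, 0, 0],
  ],
  roll=[0, 0, 0],
)

```text
time: 9.7
tool_pos: [537.4, 73.2, 176.5]
tool_rot: [0.446, -0.549, 0.549, -0.446]
force: [-0.8, 1.1, -0.6]
width: 38.1
```

```bash
python3 w.py w6
```

```text
t 9.7 tcp [537.4  73.2 176.5] unit [-99.   70.8] F [-0.8  1.1 -0.6] w 38.1
[[-0.204, 0.001, 0.979], [-0.979, 0.001, -0.204], [-0.001, -1.0, 0.001]] jaw yaw deg -101.77 want 78.19706942030504
Funit -1.0 0.9
tool shift [-53.9 -23.4  75.8]
[[1.0, -0.0, -0.001, -0.143], [-0.001, 0.263, -0.965, -159.372], [0.001, 0.965, 0.263, 66.976], [0.0, 0.0, 0.0, 1.0]] [[295.3, 0.0, 279.0], [0.0, 295.3, 212.6], [0.0, 0.0, 1.0]]
button_top [{'centre': [631.9, 113.5, 141.8], 'score': 0.77}]
lever_knob [{'centre': [614.6, 55.3, 91.7], 'score': 0.6}]
idler_center [{'centre': [542.7, -109.1, 104.2], 'score': 0.65}]
```

View pics/w6.png

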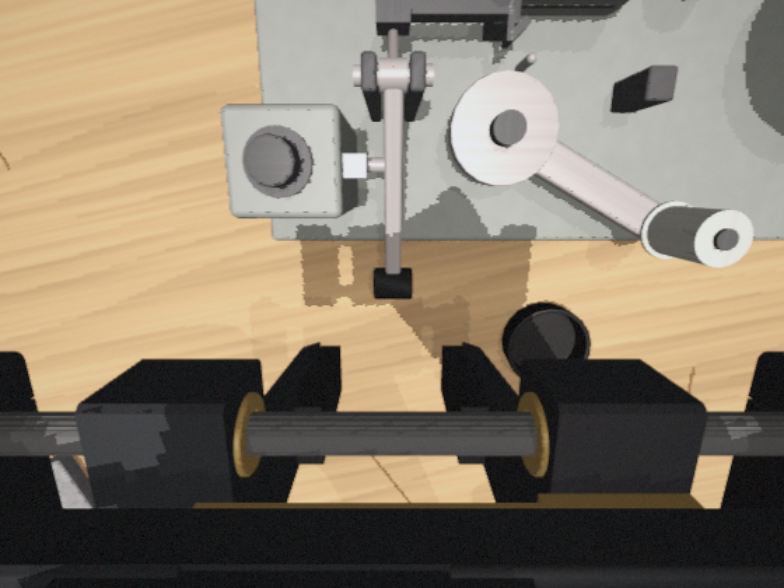

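The wrist view shows the dropped knob at about (393,283), centred between the fingers (gap from 340 to 442, middle 391). The button is out again at (271,160).

```bash
python3 -c "
from wp import *
print(wat('w6',(393,283),66),wat('w6',(393,269),62),wat('w6',(393,200),80), wat('w6',(270,160),137))"
```

```text
(array([540.7,  70.8,  66. ]), array([-95.3,  69.1])) (array([549.2,  69. ,  62. ]), array([-86.5,  69.1])) (array([594.2,  59.9,  80. ]), array([-40.7,  69.3])) (array([625. , 111.3, 137. ]), array([-21., 126.]))
```

Emit:
drive_tool(
  fingers=[0.3, 0.3, 0.3, 0.3, 0.3],
  travel=[
    [1.5, 40, 0],
    [0, 35, 0],
    [0, 30, 0],
    [0, 20, 0],
    [0, 0, 0],
  ],
  roll=[0, 0, 0, 0, 0],
)

```text
time: 10.4
tool_pos: [534.1, 71.1, 48.9]
tool_rot: [-0.448, 0.55, -0.548, 0.445]
force: [-0.5, -0.5, -0.9]
width: 57.2
```

Emit:
drive_tool(
  fingers=[0.3, 0.3, 0.3],
  travel=[
    [0, 8, 0],
    [0, 7, 0],
    [0, 0, 0],
  ],
  roll=[0, 0, 0],
)

```text
time: 10.7
tool_pos: [536.1, 71.2, 36.4]
tool_rot: [0.446, -0.549, 0.549, -0.446]
force: [0.2, 0.1, -0.2]
width: 57.3
```

```bash
python3 w.py w7
```

```text
t 10.7 tcp [536.1  71.2  36.4] unit [-99.8  68.5] F [ 0.2  0.1 -0.2] w 57.3
[[-0.204, 0.0, 0.979], [-0.979, -0.0, -0.204], [-0.0, -1.0, 0.0]] jaw yaw deg -101.79 want 78.19706942030504
Funit 0.2 0.2
tool shift [ -56.1 -163.6   76.5]
[[1.0, -0.0, -0.001, -0.143], [-0.001, 0.263, -0.965, -159.372], [0.001, 0.965, 0.263, 66.976], [0.0, 0.0, 0.0, 1.0]] [[295.3, 0.0, 279.0], [0.0, 295.3, 212.6], [0.0, 0.0, 1.0]]
button_top []
lever_knob [{'centre': [599.6, 61.2, 94.4], 'score': 0.58}]
idler_center []
```

View pics/w7.png

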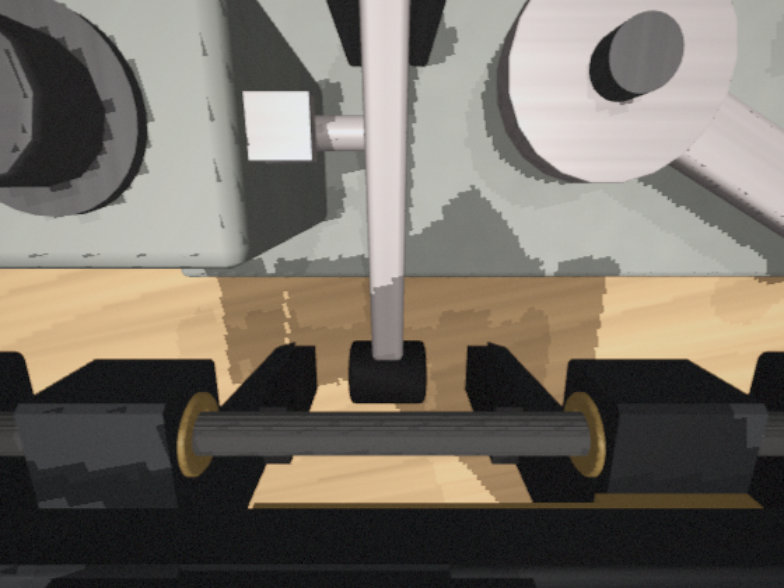

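The knob at (388,372) sits between the open pads (gap from 316 to 466, middle 391). I'll close on it.

Emit:
drive_tool(
  fingers=[-1, -1, -1, -1, -1],
  travel=[
    [-1, 0, 0],
    [0, 0, 0],
    [0, 0, 0],
    [0, 0, 0],
    [0, 0, 0],
  ],
  roll=[0, 0, 0, 0, 0],
  squeeze=20,
)

```text
time: 11.4
tool_pos: [536.3, 72.3, 36.5]
tool_rot: [-0.446, 0.549, -0.549, 0.446]
force: [0.2, 2.0, -0.3]
width: 25.7
```

```bash
python3 w.py w8; python3 - <<'E'
from math import *
z0=62;a0=-.35;h=-96.5+125*cos(.35)
for a in (-.35,-.25,-.15,-.05,.05,.15,.25,.31,.33): print(a, round(125*(sin(a)-sin(a0)),1), round(-125*(cos(a)-cos(a0)),1))
E
```

```text
t 11.4 tcp [536.3  72.3  36.5] unit [-99.8  69.7] F [ 0.2  2.  -0.3] w 25.7
[[-0.204, 0.0, 0.979], [-0.979, 0.0, -0.204], [-0.0, -1.0, 0.0]] jaw yaw deg -101.78 want 78.19706942030504
Funit -0.2 2.0
tool shift [ -55.  -163.4   76.6]
[[1.0, -0.0, -0.001, -0.143], [-0.001, 0.263, -0.965, -159.372], [0.001, 0.965, 0.263, 66.976], [0.0, 0.0, 0.0, 1.0]] [[295.3, 0.0, 279.0], [0.0, 295.3, 212.6], [0.0, 0.0, 1.0]]
button_top [{'centre': [628.2, 102.3, 134.6], 'score': 0.85}]
lever_knob [{'centre': [598.7, 63.8, 88.4], 'score': 0.58}, {'centre': [610.2, -16.2, 59.8], 'score': 0.26}]
idler_center []
-0.35 0.0 -0.0
-0.25 11.9 -3.7
-0.15 24.2 -6.2
-0.05 36.6 -7.4
0.05 49.1 -7.4
0.15 61.5 -6.2
0.25 73.8 -3.7
0.31 81.0 -1.6
0.33 83.4 -0.8
```

View pics/w8.png

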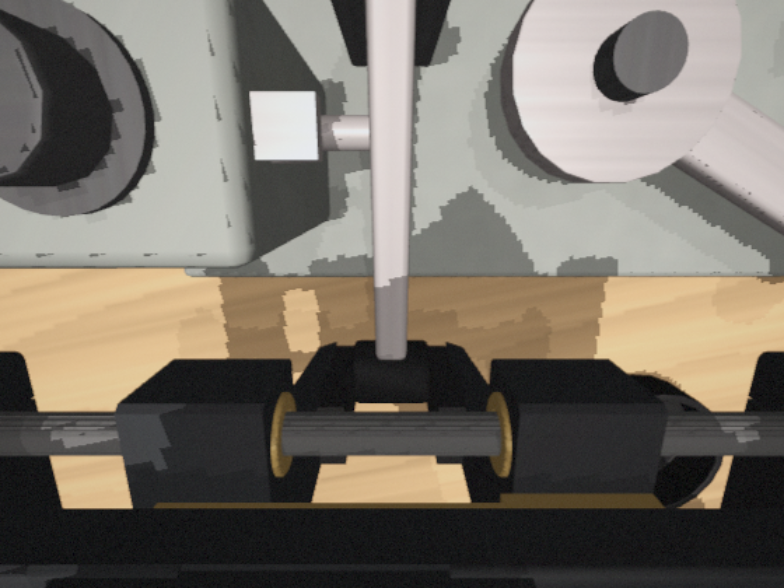

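The grip holds at 25.7 mm, the knob's length. Now I'll lift it along the hinge arc.

Emit:
drive_tool(
  fingers=[-1, -1, -1, -1, -1],
  travel=[
    [0, -6, -2],
    [0, -6, -1.7],
    [0, -6, -1.3],
    [0, -6.2, -1.2],
    [0, -6.2, -0.7],
  ],
  roll=[0, 0, 0, 0, 0],
)

```text
time: 12.1
tool_pos: [529.2, 73.7, 67.4]
tool_rot: [-0.446, 0.549, -0.549, 0.446]
force: [1.9, 2.5, -4.2]
width: 25.6
```

Emit:
drive_tool(
  fingers=[-1, -1, -1, -1, -1],
  travel=[
    [0, -6.2, -0.5],
    [0, -6.2, 0],
    [0, -6.2, 0],
    [0, -6.2, 0.5],
    [0, -6.2, 0.7],
  ],
  roll=[0, 0, 0, 0, 0],
)

```text
time: 12.6
tool_pos: [529.7, 73.6, 98.3]
tool_rot: [-0.446, 0.549, -0.548, 0.446]
force: [0.3, 3.1, -4.2]
width: 25.8
```

Emit:
drive_tool(
  fingers=[-1, -1, -1],
  travel=[
    [0, -6.2, 1.2],
    [0, -6.2, 1.3],
    [0, 0, 0],
  ],
  roll=[0, 0, 0],
)

```text
time: 12.9
tool_pos: [532.5, 73.1, 111.3]
tool_rot: [-0.446, 0.549, -0.549, 0.446]
force: [-4.3, 3.1, 3.3]
width: 25.8
```

```bash
python3 w.py w9
```

```text
t 12.9 tcp [532.5  73.1 111.3] unit [-103.8   69.7] F [-4.3  3.1  3.3] w 25.8
[[-0.204, -0.0, 0.979], [-0.979, 0.0, -0.204], [-0.0, -1.0, -0.0]] jaw yaw deg -101.79 want 78.19706942030504
Funit -4.8 2.2
tool shift [-55.  -88.7  80.5]
[[1.0, -0.0, -0.001, -0.143], [-0.001, 0.263, -0.965, -159.372], [0.001, 0.965, 0.263, 66.976], [0.0, 0.0, 0.0, 1.0]] [[295.3, 0.0, 279.0], [0.0, 295.3, 212.6], [0.0, 0.0, 1.0]]
button_top [{'centre': [632.3, 109.4, 140.1], 'score': 0.59}]
lever_knob [{'centre': [584.8, 63.2, 128.9], 'score': 0.96}]
idler_center [{'centre': [542.5, -104.0, 74.0], 'score': 0.59}]
```

View pics/w9.png

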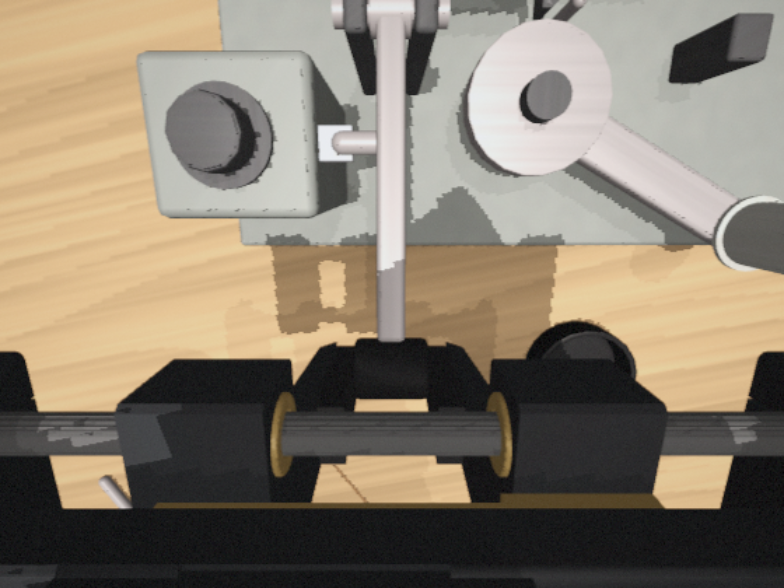

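Emit:
drive_tool(
  fingers=[-1, -1, -1, -1, -1],
  travel=[
    [0, -3, 0.8],
    [0, -3, 0.9],
    [0, -2.5, 0.8],
    [0, 0, 0],
    [0, 0, 0],
  ],
  roll=[0, 0, 0, 0, 0],
)

```text
time: 13.6
tool_pos: [534.7, 72.6, 118.9]
tool_rot: [-0.446, 0.549, -0.548, 0.446]
force: [-4.0, 4.1, -1.6]
width: 26.0
```

```bash
python3 w.py w10
```

```text
t 13.6 tcp [534.7  72.6 118.9] unit [-101.5   69.6] F [-4.   4.1 -1.6] w 26.0
[[-0.204, -0.001, 0.979], [-0.979, 0.0, -0.204], [0.0, -1.0, -0.001]] jaw yaw deg -101.78 want 78.19706942030504
Funit -4.7 3.2
tool shift [-55.  -81.2  78.2]
[[1.0, -0.0, -0.001, -0.143], [-0.001, 0.263, -0.965, -159.372], [0.001, 0.965, 0.263, 66.976], [0.0, 0.0, 0.0, 1.0]] [[295.3, 0.0, 279.0], [0.0, 295.3, 212.6], [0.0, 0.0, 1.0]]
button_top [{'centre': [631.6, 112.9, 139.4], 'score': 0.88}, {'centre': [587.0, 63.8, 135.0], 'score': 0.66}]
lever_knob [{'centre': [585.3, 61.1, 134.5], 'score': 0.56}, {'centre': [631.7, 108.9, 137.6], 'score': 0.43}]
idler_center [{'centre': [539.8, -104.1, 77.2], 'score': 0.58}]
```

View pics/w10.png

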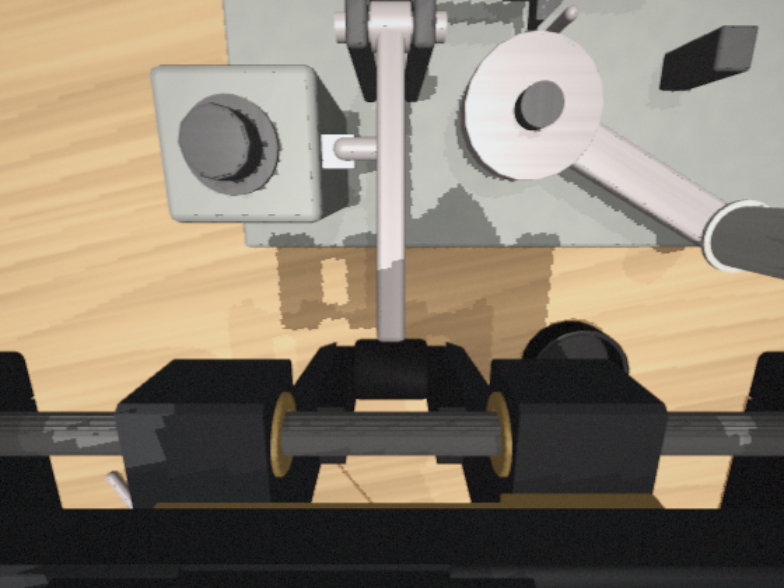

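Emit:
drive_tool(
  fingers=[-1, -1, -1, -1, -1],
  travel=[
    [0, -1.7, 0.5],
    [0, 0, 0],
    [0, 3, -0.9],
    [0, 3, -1],
    [0, 0, 0],
  ],
  roll=[0, 0, 0, 0, 0],
)

```text
time: 14.3
tool_pos: [533.7, 72.8, 114.7]
tool_rot: [-0.446, 0.549, -0.549, 0.446]
force: [-3.6, 3.5, 0.5]
width: 25.9
```

Emit:
drive_tool(
  fingers=[0.3, 0.3, 0.3, 0.3, 0.3],
  travel=[
    [0, 0, 0],
    [0, 0, 0],
    [0, 0, 0],
    [0, 0, 0],
    [0, 0, 0],
  ],
  roll=[0, 0, 0, 0, 0],
)

```text
time: 14.8
tool_pos: [534.0, 72.4, 114.6]
tool_rot: [0.446, -0.549, 0.549, -0.446]
force: [-1.0, 0.4, 0.2]
width: 57.3
```

```bash
python3 w.py w11
```

```text
t 14.8 tcp [534.   72.4 114.6] unit [-102.2   69.3] F [-1.   0.4  0.2] w 57.3
[[-0.205, 0.0, 0.979], [-0.979, -0.0, -0.205], [0.0, -1.0, 0.0]] jaw yaw deg -101.81 want 78.19706942030504
Funit -1.0 0.2
tool shift [-55.4 -85.4  78.9]
[[1.0, -0.0, -0.001, -0.143], [-0.001, 0.263, -0.965, -159.372], [0.001, 0.965, 0.263, 66.976], [0.0, 0.0, 0.0, 1.0]] [[295.3, 0.0, 279.0], [0.0, 295.3, 212.6], [0.0, 0.0, 1.0]]
button_top [{'centre': [630.2, 107.6, 138.1], 'score': 0.81}, {'centre': [588.5, 65.2, 125.1], 'score': 0.22}]
lever_knob [{'centre': [588.5, 62.2, 131.2], 'score': 0.77}]
idler_center [{'centre': [542.4, -107.4, 76.2], 'score': 0.89}, {'centre': [620.5, 6.7, 59.2], 'score': 0.37}]
```

View pics/w11.png

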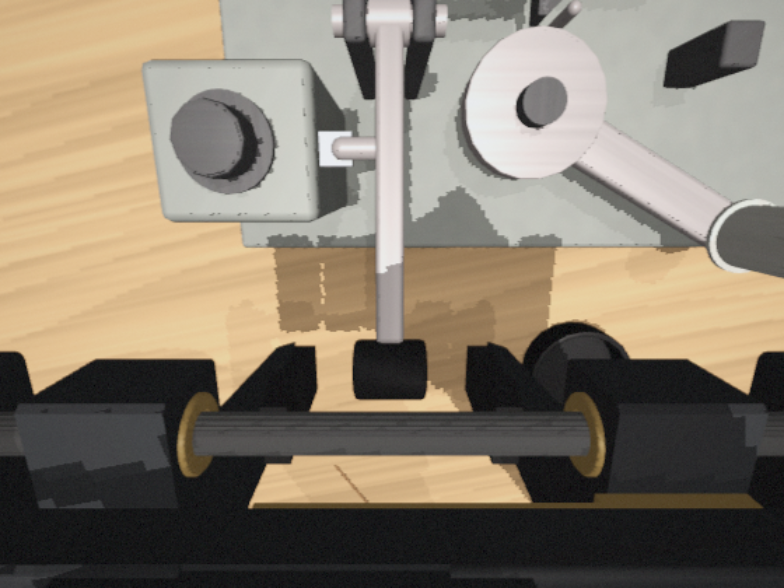

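The lever stays up by itself with the knob free at (390,369) between the open fingers. The button is out at (207,135). Next I retreat upwards and go to the idler.

Emit:
drive_tool(
  fingers=[0.3, 0.3, 0.3, 0.3, 0.3],
  travel=[
    [0, -25, 0],
    [0, -30, 0],
    [40, 0, -2],
    [45, 0, -2],
    [45, 0, -2],
  ],
  roll=[0, 0, 0, 0, 0],
)

```text
time: 15.5
tool_pos: [501.0, -54.5, 169.8]
tool_rot: [0.446, -0.548, 0.549, -0.447]
force: [1.0, -0.5, -0.1]
width: 57.1
```

Emit:
drive_tool(
  fingers=[-0.64, -0.64, -0.64, -0.64, -0.64],
  travel=[
    [45, 0, -2],
    [8, 0, 0],
    [0, 0, 0],
    [0, 0, 0],
    [0, 0, 0],
  ],
  roll=[0, 0, 0, 0, 0],
)

```text
time: 16.0
tool_pos: [489.1, -102.8, 169.5]
tool_rot: [-0.447, 0.548, -0.548, 0.447]
force: [-0.0, 0.9, 0.5]
width: 19.3
```

```bash
python3 w.py w12;python3 - <<'E'
from plant import arm
import cv2
d=arm.snapshot("scene");cv2.imwrite("pics/s12.png",cv2.resize(d["frame"][180:300,140:320],None,fx=4,fy=4,interpolation=cv2.INTER_CUBIC))
E
```

```text
t 16.0 tcp [ 489.1 -102.8  169.5] unit [-110.3 -111.4] F [-0.   0.9  0.5] w 19.3
[[-0.201, 0.0, 0.98], [-0.98, 0.001, -0.201], [-0.001, -1.0, 0.0]] jaw yaw deg -101.62 want 78.19706942030504
Funit -0.2 0.9
tool shift [-235.8  -30.3   87.8]
[[1.0, -0.0, -0.001, -0.145], [-0.001, 0.263, -0.965, -159.372], [0.001, 0.965, 0.263, 66.976], [0.0, 0.0, 0.0, 1.0]] [[295.3, 0.0, 279.0], [0.0, 295.3, 212.6], [0.0, 0.0, 1.0]]
button_top []
lever_knob [{'centre': [581.2, 61.3, 129.7], 'score': 0.55}]
idler_center [{'centre': [540.5, -120.7, 109.4], 'score': 0.94}]
```

View pics/w12.png

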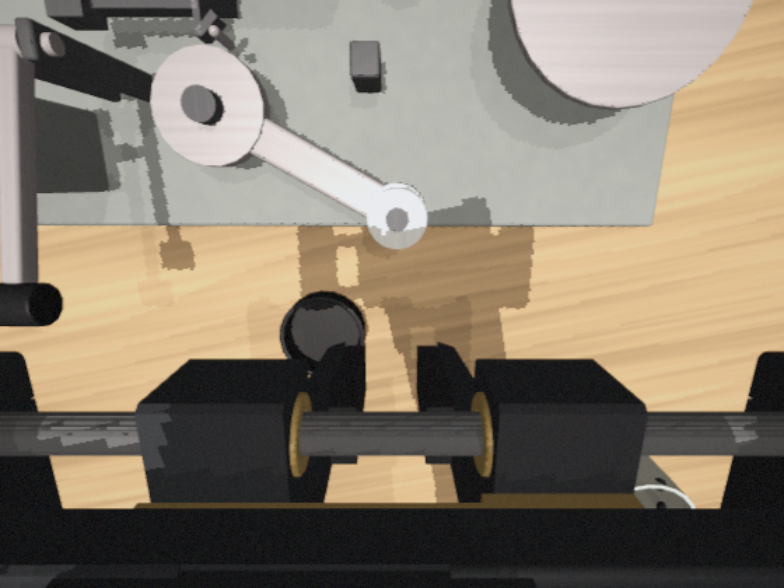

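View pics/s12.png

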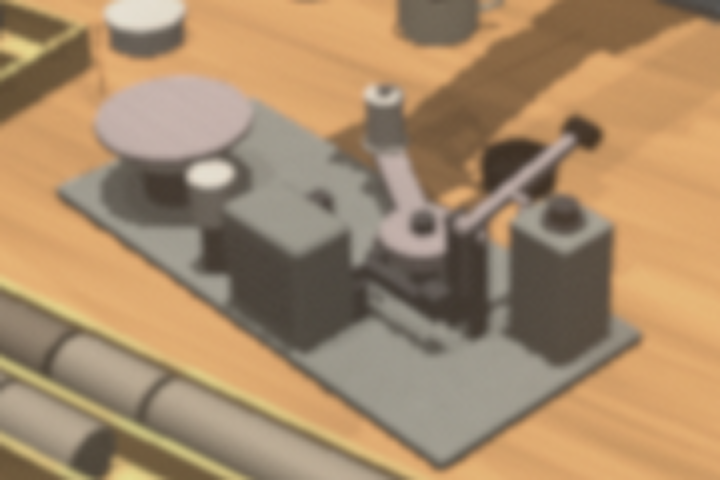

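The lever is up, with the knob in the scene view at (580,133) as it was at the start. The idler is at (397,219) in the wrist view, straight ahead of the finger gap (364 to 417).

```bash
python3 -c "
from wp import *
print(wat('w12',(397,219),105),wat('w12',(365,55),60),wat('w12',(208,103),95))
import numpy as np
P0=np.array([-130*np.sin(.5),-130*np.cos(.5)])
for t in (0,.1,.2,.3,.4,.5,.55,.57): 
  p=130*np.array([-np.sin(.5-t),-np.cos(.5-t)]); print(t,p.round(1),(p-P0).round(1))
"
```

```text
(array([ 536.9, -116.1,  105. ]), array([ -60.8, -114.7])) (array([ 629.1, -116.3,   60. ]), array([ 29.6, -96. ])) (array([614. , -31.5,  95. ]), array([ -2.5, -16.1]))
0 [ -62.3 -114.1] [0. 0.]
0.1 [ -50.6 -119.7] [11.7 -5.7]
0.2 [ -38.4 -124.2] [ 23.9 -10.1]
0.3 [ -25.8 -127.4] [ 36.5 -13.3]
0.4 [ -13.  -129.4] [ 49.3 -15.3]
0.5 [  -0. -130.] [ 62.3 -15.9]
0.55 [   6.5 -129.8] [ 68.8 -15.8]
0.57 [   9.1 -129.7] [ 71.4 -15.6]
```

Emit:
drive_tool(
  fingers=[-0.64, -0.64, -0.64, -0.64, -0.64],
  travel=[
    [3, 35, 0],
    [0, 35, 0],
    [0, 30, 0],
    [0, 16, 0],
    [0, 0, 0],
  ],
  roll=[0, 0, 0, 0, 0],
)

```text
time: 16.75
tool_pos: [486.2, -107.1, 51.5]
tool_rot: [-0.447, 0.55, -0.547, 0.445]
force: [-0.2, 0.6, -0.2]
width: 15.9
```

Emit:
drive_tool(
  fingers=[-0.64, -0.64],
  travel=[
    [0, 0, 8],
    [0, 0, 0],
  ],
  roll=[0, 0],
)

```text
time: 16.95
tool_pos: [498.2, -109.7, 54.9]
tool_rot: [0.445, -0.548, 0.55, -0.447]
force: [-0.2, -0.1, 0.1]
width: 15.9
```

```bash
python3 w.py w13
```

```text
t 16.95 tcp [ 498.2 -109.7   54.9] unit [ -99.9 -116.3] F [-0.2 -0.1  0.1] w 15.9
[[-0.204, 0.004, 0.979], [-0.979, -0.0, -0.204], [-0.0, -1.0, 0.004]] jaw yaw deg -101.79 want 78.19706942030504
Funit -0.2 -0.1
tool shift [-241.  -144.8   77.2]
[[1.0, -0.0, -0.001, -0.143], [-0.001, 0.263, -0.965, -159.374], [0.001, 0.965, 0.263, 66.977], [0.0, 0.0, 0.0, 1.0]] [[295.3, 0.0, 279.0], [0.0, 295.3, 212.6], [0.0, 0.0, 1.0]]
button_top []
lever_knob []
idler_center [{'centre': [542.5, -118.7, 104.3], 'score': 0.75}]
```

View pics/w13.png

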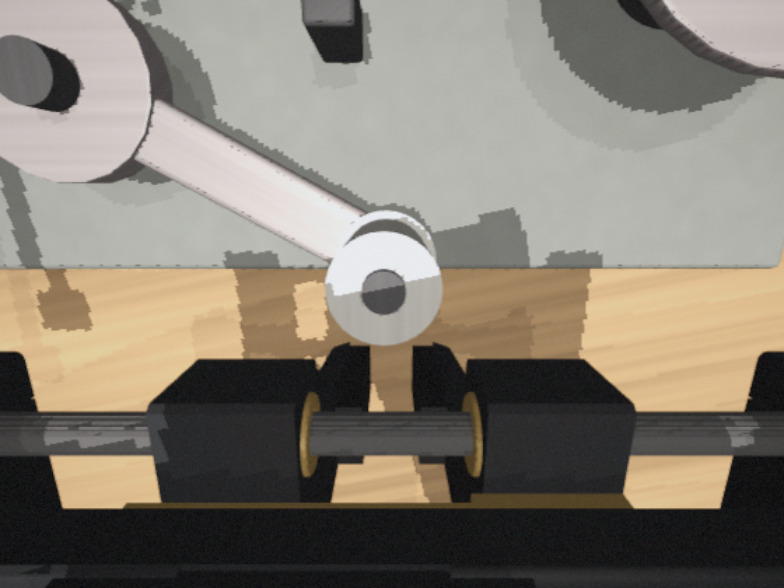

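The roller top at (384,288) lies just ahead of the finger gap (370 to 413). I'll close the gap, then push it along its arc.

Emit:
drive_tool(
  fingers=[-0.64, -0.64, -0.64],
  travel=[
    [-1.5, 0, 8],
    [0, 0, 7],
    [0, 0, 0],
  ],
  roll=[0, 0, 0],
)

```text
time: 17.45
tool_pos: [512.4, -111.2, 53.8]
tool_rot: [0.446, -0.548, 0.549, -0.446]
force: [0.6, -0.3, 0.1]
width: 16.1
```

Emit:
drive_tool(
  fingers=[-0.64, -0.64, -0.64, -0.64, -0.64],
  travel=[
    [3, 0, 6],
    [2.7, 0, 6],
    [2.3, 0, 6],
    [2, 0, 6],
    [0, 0, 0],
  ],
  roll=[0, 0, 0, 0, 0],
)

```text
time: 17.95
tool_pos: [531.5, -125.7, 53.1]
tool_rot: [-0.446, 0.549, -0.548, 0.445]
force: [-5.3, 2.5, 3.2]
width: 15.9
```

```bash
python3 w.py w14
```

```text
t 17.95 tcp [ 531.5 -125.7   53.1] unit [ -64.  -125.2] F [-5.3  2.5  3.2] w 15.9
[[-0.205, -0.002, 0.979], [-0.979, 0.001, -0.205], [-0.0, -1.0, -0.003]] jaw yaw deg -101.8 want 78.19706942030504
Funit -5.7 1.4
tool shift [-249.9 -146.9   40.3]
[[1.0, -0.0, -0.001, -0.143], [-0.001, 0.263, -0.965, -159.371], [0.001, 0.965, 0.263, 66.975], [0.0, 0.0, 0.0, 1.0]] [[295.3, 0.0, 279.0], [0.0, 295.3, 212.6], [0.0, 0.0, 1.0]]
button_top []
lever_knob []
idler_center [{'centre': [559.7, -131.1, 106.1], 'score': 0.92}]
```

View pics/w14.png

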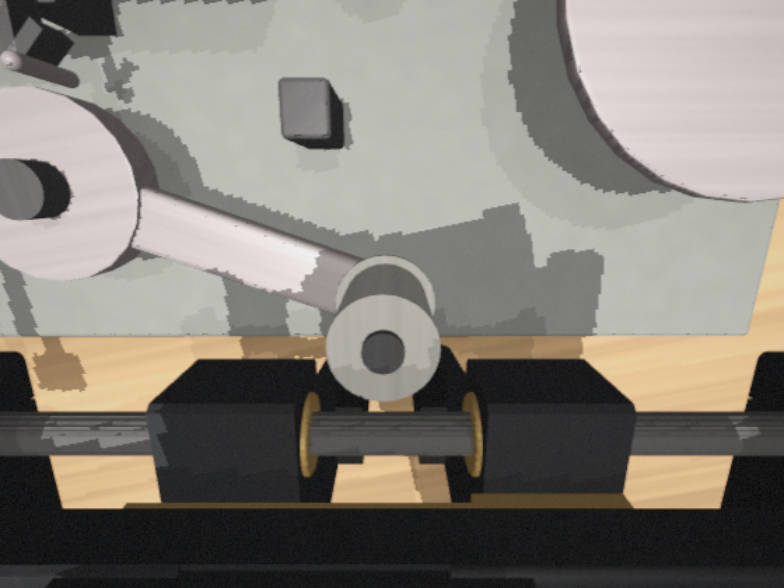

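The fingers are in contact and the roller has moved to about 0.18 rad. The roller top is at (383,348), nested against the gap, and the push is about 5.7 N. Carrying on.

Emit:
drive_tool(
  fingers=[-0.64, -0.64, -0.64, -0.64, -0.64],
  travel=[
    [0.8, 0, 6],
    [0.8, 0, 6],
    [0.6, 0, 6],
    [0.5, 0, 6],
    [0.4, 0, 6],
  ],
  roll=[0, 0, 0, 0, 0],
)

```text
time: 18.65
tool_pos: [559.3, -135.7, 53.0]
tool_rot: [-0.447, 0.55, -0.548, 0.445]
force: [-7.0, 0.4, 3.9]
width: 16.1
```

Emit:
drive_tool(
  fingers=[-0.64, -0.64, -0.64, -0.64],
  travel=[
    [0.4, 0, 6],
    [0.2, 0, 6],
    [0, 0, 5],
    [0, 0, 0],
  ],
  roll=[0, 0, 0, 0],
)

```text
time: 19.05
tool_pos: [576.1, -140.0, 53.0]
tool_rot: [-0.447, 0.55, -0.548, 0.445]
force: [-7.1, 0.8, 5.0]
width: 16.0
```

```bash
python3 w.py w15
```

```text
t 19.05 tcp [ 576.1 -140.    53. ] unit [ -17.5 -130. ] F [-7.1  0.8  5. ] w 16.0
[[-0.205, -0.004, 0.979], [-0.979, -0.001, -0.205], [0.001, -1.0, -0.004]] jaw yaw deg -101.85 want 78.19706942030504
Funit -7.1 -0.6
tool shift [-254.5 -147.3   -6.5]
[[1.0, -0.0, -0.001, -0.142], [-0.001, 0.263, -0.965, -159.371], [0.001, 0.965, 0.263, 66.975], [0.0, 0.0, 0.0, 1.0]] [[295.3, 0.0, 279.0], [0.0, 295.3, 212.6], [0.0, 0.0, 1.0]]
button_top []
lever_knob [{'centre': [633.6, -151.5, 52.0], 'score': 0.47}]
idler_center [{'centre': [601.6, -148.0, 104.7], 'score': 0.79}, {'centre': [638.5, -151.7, 54.0], 'score': 0.24}]
```

View pics/w15.png

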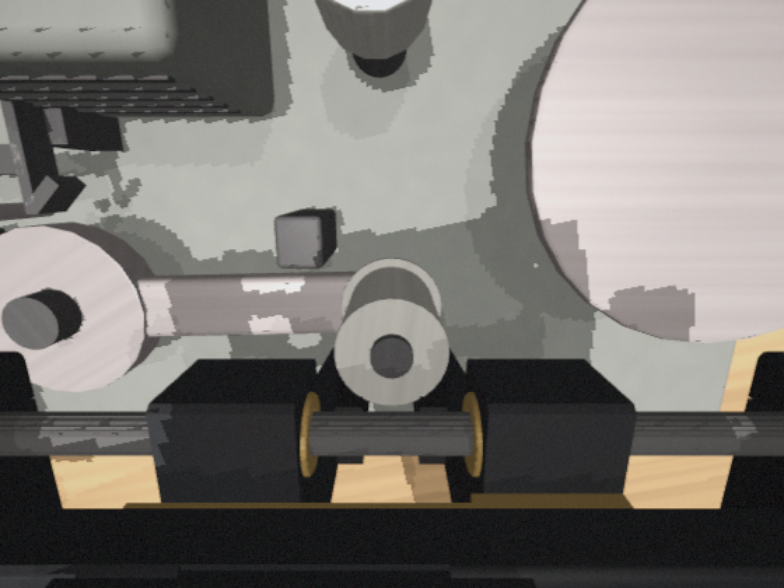

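```bash
python3 -c "
from wp import *
for n,q in (('w14',(383,349)),('w15',(391.5,353))):
  w,u=wat(n,q,105); print(w,u,'theta',0.5-np.arctan2(-u[0],-u[1]))
w,u=wat('w15',(30,315),95);print(u)
"
python3 - <<'E'
import sys; sys.path.insert(0,'.')
from plant import arm
import cv2
for n in("scene","top"):
    d=arm.snapshot(n); f=d["frame"]; f=f[180:300,140:320] if n=="scene" else f[95:235,230:430]
    cv2.imwrite(f"pics/{n}15.png",cv2.resize(f,None,fx=4,fy=4,interpolation=cv2.INTER_CUBIC))
print(arm.observe()["force"].round(1))
E
```

```text
[ 554.5 -128.4  105. ] [ -41.  -123.1] theta 0.17849316970284584
[ 597.5 -144.7  105. ] [   4.4 -130.2] theta 0.5337813068113662
[ 12.4 -23. ]
[-6.7 -0.1  3.7]
```

View pics/scene15.png

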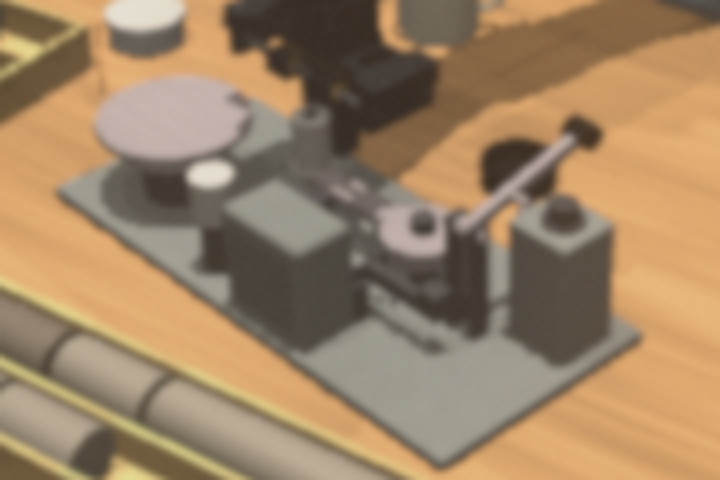

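View pics/top15.png

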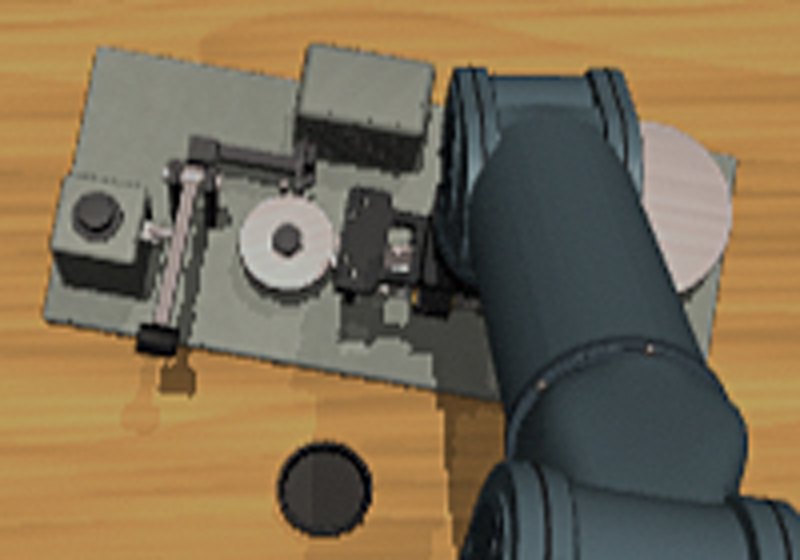

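The wrist view puts the roller at about 0.53 rad. The lever knob at (580,133) and the button are unchanged in the scene view, and the end cap is unmoved at (325,490) in the top view. I'll add a small margin, settle and re-check.

Emit:
drive_tool(
  fingers=[-0.64, -0.64, -0.64, -0.64, -0.64],
  travel=[
    [0, 0, 3],
    [0, 0, 0],
    [0, 0, 0],
    [0, 0, 0],
    [0, 0, 0],
  ],
  roll=[0, 0, 0, 0, 0],
)

```text
time: 19.85
tool_pos: [578.3, -140.4, 53.0]
tool_rot: [-0.447, 0.55, -0.548, 0.444]
force: [-7.2, 0.4, 5.0]
width: 16.1
```

Emit:
drive_tool(
  fingers=[-0.64, -0.64, -0.64, -0.64, -0.64],
  travel=[
    [0, 0, 0],
    [0, 0, 0],
    [0, 0, 0],
    [0, 0, 0],
    [0, 0, 0],
  ],
  roll=[0, 0, 0, 0, 0],
)

```text
time: 20.35
tool_pos: [578.3, -140.4, 53.0]
tool_rot: [-0.447, 0.55, -0.548, 0.444]
force: [-6.8, -0.1, 3.9]
width: 16.1
```

```bash
python3 w.py w16; python3 -c "
from wp import *
import cv2
for n in('scene','top'):
    d=arm.snapshot(n); cv2.imwrite(f'pics/{n}16.png',d['frame'])
s=arm.observe();print(s['tool_pos'],s['force'],abs(s['qd']).max())"
```

```text
t 20.35 tcp [ 578.3 -140.4   53. ] unit [ -15.2 -130. ] F [-6.8 -0.1  3.9] w 16.1
[[-0.205, -0.004, 0.979], [-0.979, -0.0, -0.205], [0.001, -1.0, -0.004]] jaw yaw deg -101.85 want 78.19706942030504
Funit -6.6 -1.5
tool shift [-254.5 -147.3   -8.9]
[[1.0, -0.0, -0.001, -0.143], [-0.001, 0.263, -0.965, -159.37], [0.001, 0.965, 0.263, 66.975], [0.0, 0.0, 0.0, 1.0]] [[295.3, 0.0, 279.0], [0.0, 295.3, 212.6], [0.0, 0.0, 1.0]]
button_top []
lever_knob []
idler_center [{'centre': [601.3, -147.9, 105.2], 'score': 0.58}, {'centre': [645.5, -152.2, 58.3], 'score': 0.37}]
[ 578.34585059 -140.41817609   52.98425263] [-6.25542953  0.85920565  4.8668941 ] 0.002447223210969536
```

View pics/w16.png

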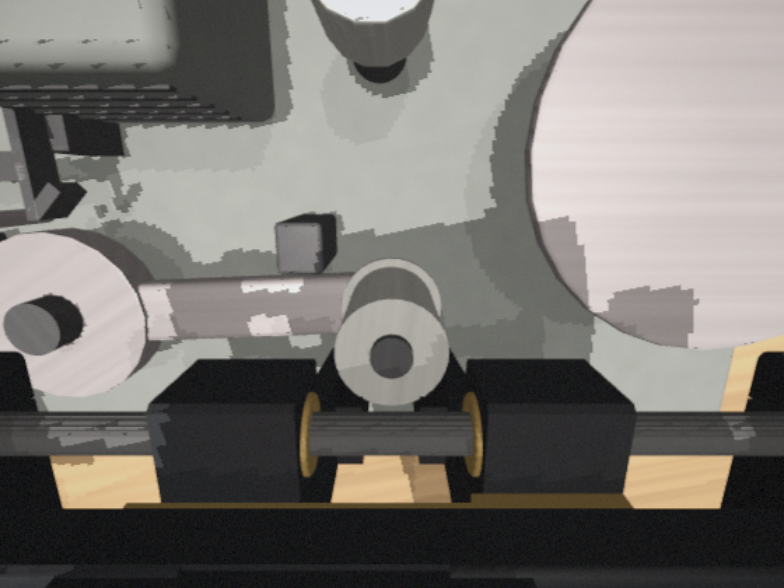

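View pics/scene16.png

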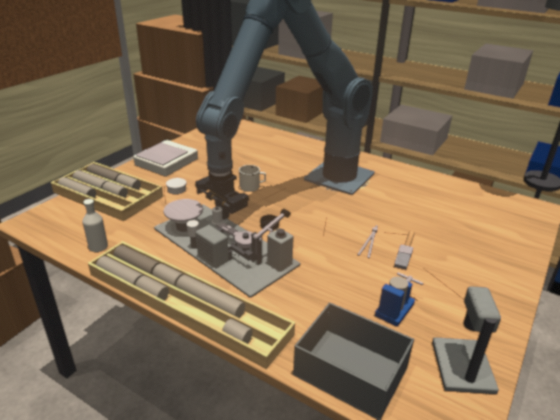

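The arm is steady with the roller nested at (391,353) at about 0.55 rad. The push is about 6.6 N, the lever is up and the bystanders are in place. Handing in.

```bash
python3 -c "
from plant import arm
print(arm.close_job()); s=arm.observe(); print(s['time'],s['force'])"
```

```text
the job is handed in; nothing more can be done
None
the job is handed in; nothing more can be done
```

The job is handed in at about 20 s of the 64 s allowed. No verdict was reported.

- **Button and lever:** I pressed the trip button until the force read about 3.6 N, and the camera showed the lever drop. I pinched the knob and lifted it along its arc to about −0.08 rad. After I let go, the lever stayed up by itself and the button was out.
- **Idler:** I pushed the roller along its arc with the fingers slightly open and stopped there, still holding it. The last wrist view put the arm at about 0.55 rad, against 0.48 needed and the stop at 0.62. The push was steady at 6–7 N with the arm at rest.
- **Bystanders:** in the last scene view everything else looked where it started. I didn't measure each one.

**One disagreement:** the real fingertips sat about 15 mm behind the reported TCP, not 11 mm ahead of it. The button contact and both cameras agreed on this. I used the measured offset for the pinch and the push.

The joint values here come from the pictures and the arm's pose, since the joints themselves can't be read.

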